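# Put the spice tins away in the catch-door cabinet

## Robot

A 6-joint arm with a two-finger parallel gripper is mounted at the origin on a cart in front of the work surface, level with it; the furniture and walls round the work are solid. World frame = base frame: x ahead of the robot, y to its left, z up, the work surface at z = 0. Lengths are in m, angles in rad, forces in N, time in s.
With the tool pointing down it reaches from about 0.3 to 0.875 m from the base axis. Payload 6.4 kg.
Tool frame: the origin (TCP) lies between the finger pads; the fingertips stand 25 mm ahead of it and the grasp point (between the pads) lies 6 mm ahead of it; z points along the fingers, y is the line along which they close (so a half turn about z gives the same grasp; the last joint's range is limited). The gripper opens to 85 mm and grips with 20 to 120 N. Pads are 22 mm wide; open, the fingers measure 114 mm over their backs; the gripper's body (76 mm by 85 mm) begins 54 mm behind the grasp point. The pads swing forward as they close: fully open they stand 13 mm farther back than shut.
Start: joints at [-1.375, 0.181, 1.607, -0, 1.354, -0.206], TCP at [0.225, -0.529, 0.256] pointing down, gripper open.
Joint ranges: [-2.99, 2.99], [-0.89, 2.07], [0.3, 2.58], [-1.14, 4.28], [0, 2.63], [-3.12, 3.12]. Speed limits (rad/s): [2.57, 2.57, 3.01, 3.14, 3.14, 3.14].

## Interface

Orientations are given as a unit quaternion [w, x, y, z].
In Python, from bench import ctrl gives the robot as it stands.
- The arm moves only by the tool servo_tool, never from a script. Its argument "series" is text: rows parted by semicolons, each of 7 numbers parted by spaces: the gripper command: -1 is fully open, 1 is shut, values between are in proportion, then the shift along the tool's x, y, z in m, then the turn, a rotation vector about the tool's x, y, z in degrees. A call has 1 to 12 rows; each row is the pose to reach, as a shift and turn from the pose commanded when the call began, along the tool's axes at that moment; what a row does not reach only later rows make up. A row lasts 1/12 s, in which the tool goes at most 41.7 mm and 7.16 degrees, less where a joint would pass 70% of its speed; a pose out of reach is approached as far as the arm can. A call with a gripper value outside its range is refused whole. The fingers move at their own pace and stop on an object; the grip force is fixed at half the most. Time passes only in rows, so rows that repeat a pose let the fingers close. It gives the time, the measured TCP pose, the force, the opening and the grip force at its end, in the units of the state.
- ctrl.get_obs(): the state, without advancing time (a new reading comes with each control period).
- ctrl.camera(name): name is "scene" or "top" or "wrist"; returns a dict with "img" (384x512x3 uint8, red, green, blue), "z_map" (384x512 float32, m along the optical axis (not along the pixel's ray), 0 where there is no reading), "fovy" (degrees; the focal length in pixels is half the picture's height over the tangent of half this angle, whatever the lens; pixels are square), "cx", "cy" (the principal point, pixels), "extrinsics" (4x4, takes a point from camera to world coordinates); the wrist camera has in their place "T_tool_cam" (4x4, takes a point from camera to tool coordinates, whose origin is the TCP and whose axes are the flange's). Camera axes: x right, y down, z forward; pixel columns grow to the right and rows downward; lengths in m; the calibration is good to about 2 mm. The wrist camera is an equidistant fisheye: a pixel r from the principal point sees the ray r / f radians off the axis. A picture is of the moment at which its call begins: read the wrist's pose just before it.
- ctrl.hand_in(): hands the job in; it is judged then, once.
The state is a dict: "time_s": time; "q": joint angles; "dq": joint speeds; "joint_efforts": joint torques, N m; "eef_pos": TCP position; "eef_rot": TCP orientation; "wrist_force": force on the tool from outside, world axes, zero at the start; "torque": the same for the moment, N m; "opening": opening from 0.0 (shut) to 1.0 (fully open); "grasp_force": force on a finger pad.
Only numpy, scipy, OpenCV 4.12 (cv2) and the standard library are available. Lean on these libraries where they do the work, as an engineer would, in place of code of your own. Each camera call takes 0.05 s, during which the arm holds its last target. There are 200 camera calls.

## Task

Put every spice tin that is standing about on the worktop away in the little white cabinet: pull the door open past its roller catch, draw the drawer behind it fully out, and stand each tin upright on the floor of a free cell of its own, leaving the tins that are already in there. Then push the drawer home until it seats at its detent and press the door shut until the roller catch snaps; do not knock over or shove away the cups and the straw carton.

Things in the scene. Friction and masses are not known exactly. Their poses are not given: they have to be found in the camera images.
- cabinet_front (a point): centre of the front edge of the top of a small white spice cabinet fixed to the worktop: 284 mm deep behind the door, 196 mm wide, on 45 mm legs, its top 146 mm above the worktop. Axes: x from its front to its back, y to its left seen from the robot, z up. The 10 mm thick top has a finger cut-out here, 130 mm wide (y) and 66 mm deep (x), over the pull of the drawer inside
- door (a joint): angle of the cabinet's front door, rad: 0 shut, grows as its free right edge swings toward the robot and round to the left, up to 2.2. From shut it takes about 7 N at the handle to pull it past the sprung roller under the cabinet top: the roller's peak is at 0.03 rad, it lets go at 0.07; closing, it draws the door to 0 past the peak. Elsewhere the door stays where it is left
- door_handle (a point): grip point of the door's handle, an upright round steel bar 10 mm thick, 35 mm in front of the door's outer face, 24 mm from its free edge, 116 mm above the worktop; the bar runs from 51 mm below this point to 17 mm above it. Axes turn with the door; when shut they are those of the cabinet
- door_hinge (a point): point on the door's upright hinge axis, 116 mm above the worktop, at the left edge of the door's outer face; axes turn with the door (shut: those of the cabinet). The panel runs 194 mm along -y from here, is 14 mm thick (toward +x) and spans 47 to 142 mm above the worktop; the handle bar stands at y = -170 mm, x = -35 mm from here
- drawer (a joint): how far the drawer behind the door is out, m: 0 home, 0.232 fully out (its stop), toward the cabinet's -x. A sprung detent holds it home: about 6 N to pull it out or push it in over the last 10 mm; past the detent's peak at 4 mm it draws the drawer to 0. It clears the door when that stands at 1.6 rad or more; fully out, all its cells are clear of the cabinet
- drawer_pull (a point): grip point of the drawer's pull, a wooden block 14 mm wide (y), 34 mm deep (x) and 26 mm high (from 17 mm below this point to 9 mm above it) that sticks out of the middle of the drawer's front panel; 108 mm above the worktop, 17 mm in front of the panel. The panel is 10 mm thick, its top 10 mm above this point. Axes those of the cabinet; moves with the drawer
- cell_fl (a point): centre of the floor of the drawer's front left cell, 67 mm above the worktop; moves with the drawer; axes those of the cabinet. The drawer has 2 by 3 equal cells, 58 mm (x) by 62 mm (y): their centres lie at x = 0, 62 and 124 mm, y = 0 and -82 mm from here
- cell_fr (a point): centre of the floor of the front right cell, 82 mm along -y from cell_fl. Round the cells, dividers rise 28 mm above the floor (4 mm thick across, a 20 mm wide rib lengthwise), side walls 34 mm, the drawer's front panel 51 mm (its inner face 29 mm in front of the front cells' centres); the drawer is 154 mm wide outside
- tin_a: squat round metal spice tin with a lid (fixed), 50 mm across, 52 mm tall, about 120 g, standing on the worktop at first; origin at the centre of its underside, z toward its lid. To be put away; may be absent
- tin_b: squat round metal spice tin with a lid (fixed), 50 mm across, 52 mm tall, about 120 g, standing on the worktop at first; origin at the centre of its underside, z toward its lid. To be put away; may be absent
- tin_c: squat round metal spice tin with a lid (fixed), 50 mm across, 52 mm tall, about 120 g, standing on the worktop at first; origin at the centre of its underside, z toward its lid. To be put away; may be absent
- tin_d: squat round metal spice tin with a lid (fixed), 50 mm across, 52 mm tall, about 120 g, standing on the worktop at first; origin at the centre of its underside, z toward its lid. To be put away; may be absent
- kept_x: spice tin like the others, 50 mm across, 52 mm tall, that stands in one of the drawer's cells from the start and stays there; origin at the centre of its underside; may be absent
- kept_y: spice tin like the others, 50 mm across, 52 mm tall, that stands in one of the drawer's cells from the start and stays there; origin at the centre of its underside; may be absent
- kept_z: spice tin like the others, 50 mm across, 52 mm tall, that stands in one of the drawer's cells from the start and stays there; origin at the centre of its underside; may be absent
- cup_upright: white cup, 74 mm across, 64 mm tall, bystander; origin at the centre of its underside
- cup_upturned: white cup standing upside down, 74 mm across, 64 mm tall, bystander; origin at the centre of its underside
- straw_carton: small white carton, 75 x 28 x 55 mm, bystander; origin at the centre of its underside

How it is judged:
By the outcome, as a careful person would: the job done as asked, in the order asked, and still so for the second after the job is handed in, with the robot touching nothing.
Of tin_a, tin_b, tin_c, tin_d only 3 to 4 are there at a start; the rules pass over those that are not, and their reading is None.
Of kept_x, kept_y, kept_z only 1 to 2 are there at a start; the rules pass over those that are not, and their reading is None.
At some moment in a run one of tin_a, tin_b, tin_c, tin_d may be knocked a few centimetres aside while the robot is not near it.
It also fails if it takes over 208 s, if anything falls off the work surface, if the arm or the gripper's body presses on something with over 40 N, if the wrist force passes 120 N, or if a joint passes its speed limit or range.

## Working session

There is one attempt and no reset: what is moved stays moved. The work goes in short steps, Python scripts to look and compute and a tool call to move; the robot and the scene stay as the last step left them, time stands still between calls to the robot, and variables do not carry over. Pictures are saved under pics/ and viewed, at most 14 in all, crops included, and the job is handed in when it is done.

Besides the shell and the picture viewer there is one more tool, called by a JSON object that holds its "op" and its "data", one argument or row to a line. servo_tool: Moves the arm, as the interface text tells. Its arguments: {"type":"object","properties":{"series":{"type":"string"}},"required":["series"]}

```bash
mkdir -p pics; ls
cat > h.py <<'E'
import numpy as np, cv2
from bench import ctrl
from scipy.spatial.transform import Rotation as R
def cam(n):
    o=ctrl.get_obs(); c=ctrl.camera(n)
    if n=='wrist':
        w=o['eef_rot']; T=np.eye(4); T[:3,:3]=R.from_quat([w[1],w[2],w[3],w[0]]).as_matrix(); T[:3,3]=o['eef_pos']
        c['extrinsics']=T@np.array(c['T_tool_cam'])
    c['f']=c['img'].shape[0]/2/np.tan(np.radians(c['fovy'])/2); c['n']=n
    return c
def rays(c,uv):
    uv=np.atleast_2d(uv).astype(float); d=(uv-[c['cx'],c['cy']])/c['f']
    if c['n']=='wrist':
        r=np.linalg.norm(d,axis=1,keepdims=True)+1e-12
        d=np.c_[d/r*np.sin(r),np.cos(r)]
    else: d=np.c_[d,np.ones(len(d))]
    E=np.array(c['extrinsics']); return E[:3,3],d@E[:3,:3].T
def onplane(c,uv,z):
    o,d=rays(c,uv); return o+d*((z-o[2])/d[:,2])[:,None]
def cloud(c):
    h,w=c['z_map'].shape; v,u=np.mgrid[:h,:w]; uv=np.c_[u.ravel(),v.ravel()]
    d=(uv-[c['cx'],c['cy']])/c['f']
    if c['n']=='wrist':
        r=np.linalg.norm(d,axis=1,keepdims=True)+1e-12; d=d/r*np.tan(np.minimum(r,1.5))
    d=np.c_[d,np.ones(len(d))]*c['z_map'].ravel()[:,None]
    E=np.array(c['extrinsics']); p=d@E[:3,:3].T+E[:3,3]; p[c['z_map'].ravel()<=0]=np.nan
    return p.reshape(h,w,3)
def save(c,name): cv2.imwrite('pics/'+name,c['img'][:,:,::-1])
E
python3 - <<'E'
from h import *
a=cam('scene');b=cam('top');w=cam('wrist')
save(a,'scene0.png')
save(b,'top0.png');save(w,'wrist0.png')
for c in(a,b,w): print(c['n'],c['fovy'],c['cx'],c['cy'],np.round(c['extrinsics'],3).tolist())
print(np.round(w['T_tool_cam'],3).tolist())
print(ctrl.get_obs())
E
```

```text
pics
scene 54.63388827673691 259.51034295654944 194.9626378217021 [[-0.867, -0.395, 0.305, 0.247], [-0.499, 0.67, -0.55, 0.628], [0.013, -0.629, -0.778, 0.973], [0.0, 0.0, 0.0, 1.0]]
top 54.86010863459796 255.66348630826278 189.4265394159917 [[-0.005, -0.993, 0.122, 0.417], [-1.0, 0.002, -0.026, 0.01], [0.025, -0.122, -0.992, 1.249], [0.0, 0.0, 0.0, 1.0]]
wrist 65.70646984690485 257.79735436887484 186.38751213257498 [[0.39, -0.875, -0.288, 0.298], [-0.921, -0.371, -0.12, -0.498], [-0.002, 0.312, -0.95, 0.373], [0.0, 0.0, 0.0, 1.0]]
[[-0.001, -0.95, -0.312, 0.08], [1.0, -0.001, -0.001, -0.0], [0.001, -0.312, 0.95, -0.118], [0.0, 0.0, 0.0, 1.0]]
{'time_s': 0.15, 'q': array([-1.37526422e+00,  1.81384179e-01,  1.60778255e+00,  1.61520258e-06,
        1.35378734e+00, -2.06293142e-01]), 'dq': array([-0.0019836 , -0.00190116, -0.00282305, -0.00166472,  0.00123442,
       -0.00109519]), 'joint_efforts': array([-4.73051641e-04, -4.45261538e+01, -3.51689887e+01, -4.23076535e-04,
        5.99528896e-03, -3.37749668e-07]), 'eef_pos': array([ 0.22482478, -0.52880197,  0.25558128]), 'eef_rot': array([-6.80691398e-04,  9.79884667e-01,  1.99563462e-01,  4.45106079e-06]), 'wrist_force': array([ 0.07704311, -0.21649108, -0.03770799]), 'torque': array([ 0.0592572 ,  0.00781808, -0.06619436]), 'grasp_force': 0.0, 'opening': 1.0008454728028948}
```

View pics/top0.png

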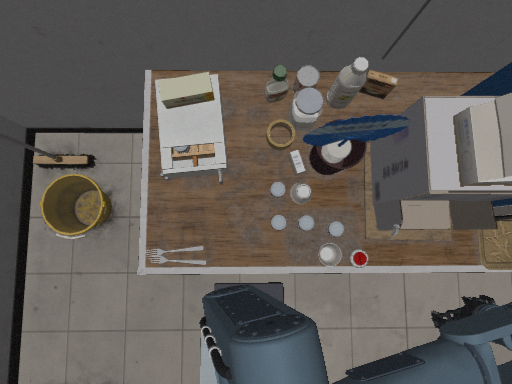

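View pics/scene0.png

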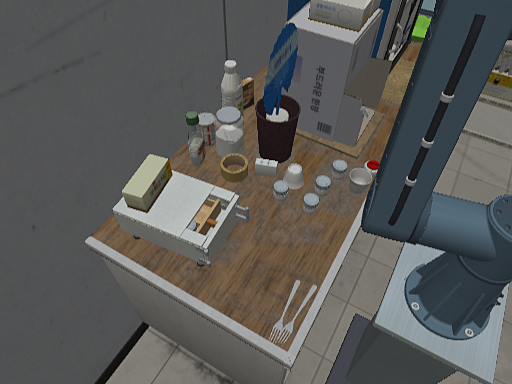

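The top view shows the cabinet at about (190,125) with its handle near (220,175). Four tins stand at (278,189), (279,223), (306,223) and (336,229). The upturned cup is at (301,193), the upright cup at (330,255) and the carton at (297,161). Next I measure.

Run:
```python
from h import *
b=cam('top');a=cam('scene')
P=cloud(b);Q=cloud(a)
cr=cv2.resize(b['img'][60:280,145:385,::-1],None,fx=3.3,fy=2.7*3.3/2.7,interpolation=cv2.INTER_CUBIC)[:600]
cr=cv2.resize(b['img'][130:270,145:385,::-1],None,fx=3.3,fy=3.3,interpolation=cv2.INTER_CUBIC)
cr2=cv2.resize(a['img'][140:290,100:400,::-1],None,fx=2.6,fy=2.6,interpolation=cv2.INTER_CUBIC)
cv2.imwrite('pics/topc.png',cr);cv2.imwrite('pics/scenec.png',cr2)
for n,(u,v) in dict(t1=(278,189),t2=(279,223),t3=(306,223),t4=(336,229),up=(301,193),cu=(330,255),car=(297,161),red=(360,258)).items():
    win=P[v-14:v+15,u-14:u+15]; z=win[...,2]
    zt=np.nanmax(z); m=(z>0.025)&(np.abs(win[...,:2]-P[v,u,:2]).max(-1)<0.045)
    p=win[m]; top=p[p[:,2]>np.percentile(p[:,2],95)-0.006]
    (cx,cy),r=cv2.minEnclosingCircle(top[:,:2].astype(np.float32))
    print(n,len(top),round(float(np.median(top[:,2])),4),np.round(top.mean(0)[:2],4),'circ',round(cx,4),round(cy,4),round(r,4))
# cabinet top
u0,u1,v0,v1=150,235,65,185
win=P[v0:v1,u0:u1]; m=(np.abs(win[...,2]-0.146)<0.008)
rect=cv2.minAreaRect(win[m][:,:2].astype(np.float32)); print('cab',m.sum(),rect,np.round(cv2.boxPoints(rect),3).tolist(),np.median(win[m][:,2]))
Qm=Q[np.abs(Q[...,2]-0.146)<0.006]; Qm=Qm[(Qm[:,1]>0.1)]
rect=cv2.minAreaRect(Qm[:,:2].astype(np.float32)); print('cab scene',len(Qm),rect,np.round(cv2.boxPoints(rect),3).tolist())
```

```text
t1 141 0.0535 [ 0.5653 -0.0921] circ 0.5651 -0.0926 0.0246
t2 151 0.0533 [ 0.458  -0.0933] circ 0.4577 -0.0936 0.0244
t3 156 0.053 [ 0.4551 -0.1829] circ 0.4551 -0.1834 0.0251
t4 134 0.0539 [ 0.4338 -0.2788] circ 0.4232 -0.2691 0.04
up 135 0.0626 [ 0.5571 -0.1743] circ 0.5553 -0.1737 0.0251
cu 58 0.0635 [ 0.3514 -0.2653] circ 0.3542 -0.255 0.0371
car 142 0.0567 [ 0.6578 -0.1605] circ 0.6615 -0.1701 0.0437
red 44 0.041 [ 0.3399 -0.3588] circ 0.3389 -0.3591 0.019
cab 3752 ((0.7419822216033936, 0.18030303716659546), (0.33405667543411255, 0.20142515003681183), 4.592667579650879) [[0.5669999718666077, 0.2669999897480011], [0.5839999914169312, 0.06700000166893005], [0.9169999957084656, 0.09300000220537186], [0.8999999761581421, 0.2939999997615814]] 0.1461503162989568
cab scene 3887 ((0.8039466142654419, 0.33354464173316956), (0.40613776445388794, 0.46704888343811035), 0.2079411745071411) [[0.6000000238418579, 0.5659999847412109], [0.6019999980926514, 0.0989999994635582], [1.0080000162124634, 0.10100000351667404], [1.00600004196167, 0.5680000185966492]]
```

View pics/topc.png

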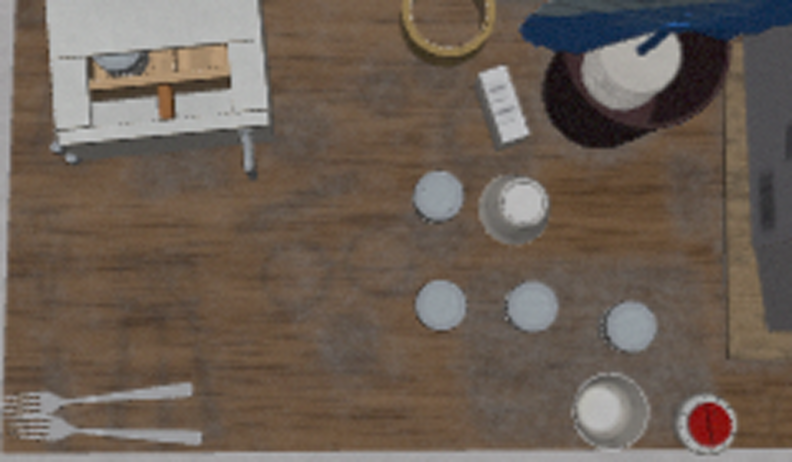

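View pics/scenec.png

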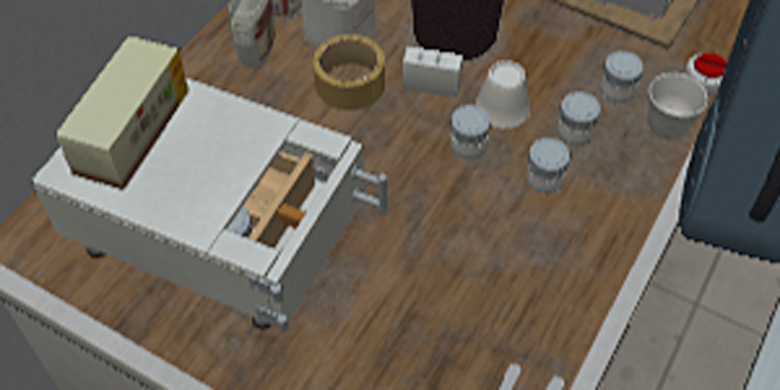

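{"op": "servo_tool", "data": {
  "series": "-1 0.25 -0.27 -0.08 0 0 -80;-1 0.25 -0.27 -0.08 0 0 -80;-1 0.25 -0.27 -0.08 0 0 -80;-1 0.25 -0.27 -0.08 0 0 -80;-1 0.25 -0.27 -0.08 0 0 -80;-1 0.25 -0.27 -0.08 0 0 -80;-1 0.25 -0.27 -0.08 0 0 -80;-1 0.25 -0.27 -0.08 0 0 -80;-1 0.25 -0.27 -0.08 0 0 -80;-1 0.25 -0.27 -0.08 0 0 -80;-1 0.25 -0.27 -0.08 0 0 -80;-1 0.25 -0.27 -0.08 0 0 -80"
}}

```text
time_s: 1.25
eef_pos: [0.3498, -0.182, 0.3367]
eef_rot: [0.001, 0.619, 0.785, -0.0]
wrist_force: [-0.5, -1.1, 0.2]
opening: 0.998
grasp_force: 0.0
```

{"op": "servo_tool", "data": {
  "series": "-1 0.297 0.192 0 0 0 -81;-1 0.297 0.192 0 0 0 -81;-1 0.297 0.192 0 0 0 -81;-1 0.297 0.192 0 0 0 -81;-1 0.297 0.192 0 0 0 -81;-1 0.297 0.192 0 0 0 -81;-1 0.297 0.192 0 0 0 -81;-1 0.297 0.192 0 0 0 -81;-1 0.297 0.192 0 0 0 -81;-1 0.297 0.192 0 0 0 -81;-1 0.297 0.192 0 0 0 -81;-1 0.297 0.192 0 0 0 -81"
}}

```text
time_s: 2.25
eef_pos: [0.4696, 0.1498, 0.3356]
eef_rot: [-0.001, -0.037, 0.999, -0.0]
wrist_force: [0.7, 0.7, -0.0]
opening: 1.002
grasp_force: 0.0
```

Run:
```python
from h import *
o=ctrl.get_obs();print(o['q'],o['eef_pos'],o['time_s'])
w=cam('wrist');np.save('w1.npy',w,allow_pickle=True)
cv2.imwrite('pics/w1.png',cv2.resize(w['img'][:,:,::-1],(768,576)))
```

```text
[ 6.74630758e-02 -6.44039553e-02  1.70497216e+00 -6.68530780e-05
  1.50242754e+00 -1.57702793e+00] [0.46964418 0.14978073 0.33563132] 2.25
```

View pics/w1.png

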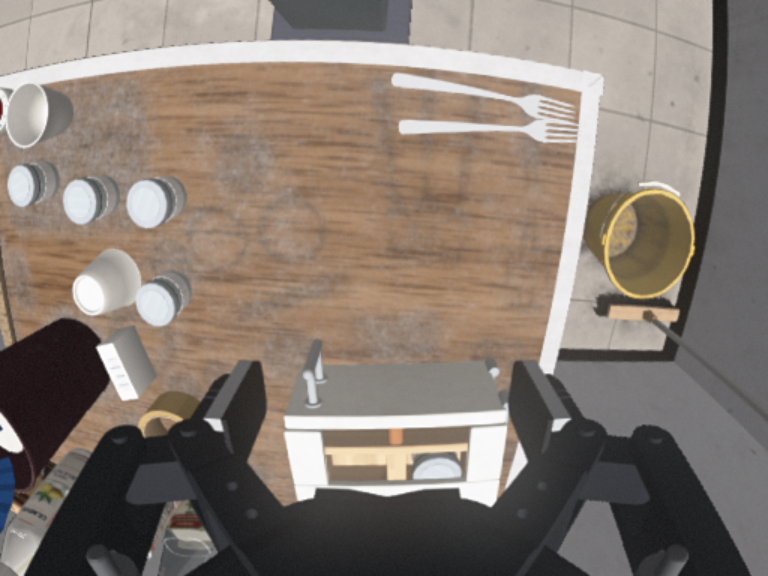

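The wrist view (2x1.5 scale) shows the handle bar at (314,360), its top end near (310,375), and the door's top edge running (286,418) to (505,404). The kept tin is in the front left cell at (437,465). All four tins are visible.

Run:
```python
from h import *
w=np.load('w1.npy',allow_pickle=True).item()
P=cloud(w);z=P[...,2]
A=onplane(w,np.array([[286,419],[505,405],[310,375],[288,428],[504,414]])/1.5,0.142);print('edge',A.round(4)[[0,1]]);print('bar top',onplane(w,np.array([[310,375]])/1.5,.133))
# depth: door face points below handle region
reg=np.zeros(z.shape,bool); reg[235:285,185:345]=1
f=P[reg&(z>.055)&(z<.135)]
th=np.radians(4.6)
ex=np.array([np.cos(th),np.sin(th)]);ey=np.array([-ex[1],ex[0]])
s=f[:,:2]@ex;t=f[:,:2]@ey
h,e=np.histogram(s,bins=np.arange(.45,.68,.005));print(list(zip(e.round(3),h)))
# plane fit of face
m=np.abs(s-e[h.argmax()])<.012
vx,vy,x0,y0=cv2.fitLine(f[m][:,:2].astype(np.float32),cv2.DIST_HUBER,0,.001,.001).ravel()
print('face line',vx,vy,x0,y0,'yaw',np.degrees(np.arctan2(-vx,vy)) if vy>0 else np.degrees(np.arctan2(vx,-vy)), 't range',np.percentile(t[m],[.5,99.5]))
fs=(f[:,:2]-[x0,y0]); 
b=f[(s<e[h.argmax()]-.02)]; print('bar',len(b),np.median(b,0), b[:,2].min(),b[:,2].max())
tb=b[b[:,1]<.15]; print(len(tb),np.median(tb,0),tb.min(0),tb.max(0))
top=P[(z>.143)&(z<.149)&reg|((z>.143)&(z<.149)&(np.mgrid[:384,:512][0]>260)&(np.mgrid[:384,:512][0]<330)&(np.abs(np.mgrid[:384,:512][1]-262)<80))]
s2=top[:,:2]@ex;t2=top[:,:2]@ey;print('top',len(top),np.percentile(s2,[0,1,5]),np.percentile(t2,[0,1,50,99,100]))
```

```text
edge [[0.6238 0.0736 0.142 ]
 [0.5962 0.2606 0.142 ]]
bar top [[0.58196941 0.09379238 0.133     ]]
[(np.float64(0.45), np.int64(0)), (np.float64(0.455), np.int64(0)), (np.float64(0.46), np.int64(0)), (np.float64(0.465), np.int64(0)), (np.float64(0.47), np.int64(0)), (np.float64(0.475), np.int64(0)), (np.float64(0.48), np.int64(0)), (np.float64(0.485), np.int64(0)), (np.float64(0.49), np.int64(0)), (np.float64(0.495), np.int64(0)), (np.float64(0.5), np.int64(0)), (np.float64(0.505), np.int64(0)), (np.float64(0.51), np.int64(0)), (np.float64(0.515), np.int64(0)), (np.float64(0.52), np.int64(0)), (np.float64(0.525), np.int64(0)), (np.float64(0.53), np.int64(0)), (np.float64(0.535), np.int64(0)), (np.float64(0.54), np.int64(0)), (np.float64(0.545), np.int64(0)), (np.float64(0.55), np.int64(0)), (np.float64(0.555), np.int64(0)), (np.float64(0.56), np.int64(0)), (np.float64(0.565), np.int64(0)), (np.float64(0.57), np.int64(0)), (np.float64(0.575), np.int64(0)), (np.float64(0.58), np.int64(51)), (np.float64(0.585), np.int64(75)), (np.float64(0.59), np.int64(10)), (np.float64(0.595), np.int6
[... 242 characters left out ...]
64(0)), (np.float64(0.635), np.int64(0)), (np.float64(0.64), np.int64(0)), (np.float64(0.645), np.int64(0)), (np.float64(0.65), np.int64(0)), (np.float64(0.655), np.int64(0)), (np.float64(0.66), np.int64(0)), (np.float64(0.665), np.int64(0)), (np.float64(0.67), np.int64(10)), (np.float64(0.675), np.int64(9))]
face line 0.10083184 -0.9949035 0.6091282 0.18508434 yaw 5.787073 t range [0.02194771 0.21836284]
bar 157 [0.58037598 0.09162719 0.12101479] 0.07800240260684438 0.1327890051268112
157 [0.58037598 0.09162719 0.12101479] [0.57730303 0.0852273  0.0780024 ] [0.59428236 0.09612027 0.13278901]
top 2533 [0.62208922 0.62797381 0.63789666] [0.0198351  0.02135185 0.13114933 0.21458981 0.21680754]
```

{"op": "servo_tool", "data": {
  "series": "-1 -0.036 -0.022 0.01 0 0 -1.5;-1 -0.072 -0.043 0.02 0 0 -1.5;-1 -0.109 -0.065 0.03 0 0 -1.5;-1 -0.109 -0.065 0.05 0 0 -1.5;-1 -0.109 -0.065 0.085 0 0 -1.5;-1 -0.109 -0.065 0.12 0 0 -1.5;-1 -0.109 -0.065 0.15 0 0 -1.5;-1 -0.109 -0.065 0.175 0 0 -1.5;-1 -0.109 -0.065 0.195 0 0 -1.5;-1 -0.109 -0.065 0.21 0 0 -1.5;-1 -0.109 -0.065 0.215 0 0 -1.5;-1 -0.109 -0.065 0.215 0 0 -1.5"
}}

```text
time_s: 3.3
eef_pos: [0.5817, 0.0919, 0.1194]
eef_rot: [-0.002, -0.046, 0.999, 0.0]
wrist_force: [0.2, 0.1, -0.1]
opening: 0.998
grasp_force: 0.0
```

{"op": "servo_tool", "data": {
  "series": "0 0 0 0 0 0 0;0.5 0 0 0 0 0 0;1 0 0 0 0 0 0;1 0 0 0 0 0 0;1 0 0 0 0 0 0;1 0 0 0 0 0 0;1 0 0 0 0 0 0;1 0 0 0 0 0 0"
}}

```text
time_s: 3.97
eef_pos: [0.5833, 0.0906, 0.1221]
eef_rot: [0.0, -0.048, 0.999, -0.002]
wrist_force: [-1.2, -6.8, 2.5]
opening: 0.096
grasp_force: 58.4
```

{"op": "servo_tool", "data": {
  "series": "1 0.0059 0.0013 0 0 0 2;1 0.0118 0.0029 0 0 0 4;1 0.0233 0.0065 0 0 0 8;1 0.0401 0.0135 0 0 0 14;1 0.056 0.0222 0 0 0 20;1 0.071 0.0325 0 0 0 26;1 0.0848 0.0444 0 0 0 32;1 0.0972 0.0576 0 0 0 38;1 0.1083 0.072 0 0 0 44;1 0.1177 0.0875 0 0 0 50;1 0.1255 0.104 0 0 0 56;1 0.1315 0.1211 0 0 0 62"
}}

```text
time_s: 4.97
eef_pos: [0.4398, 0.2006, 0.1221]
eef_rot: [0.0, 0.476, 0.88, -0.0]
wrist_force: [2.1, 0.1, 0.5]
opening: 0.093
grasp_force: 59.4
```

{"op": "servo_tool", "data": {
  "series": "1 0.0118 0.0029 0 0 0 4;1 0.0233 0.0065 0 0 0 8;1 0.0401 0.0135 0 0 0 14;1 0.056 0.0222 0 0 0 20;1 0.071 0.0325 0 0 0 26;1 0.0848 0.0444 0 0 0 32;1 0.0972 0.0576 0 0 0 38;1 0.1083 0.072 0 0 0 44;1 0.1083 0.072 0 0 0 44;0 0.1083 0.072 0 0 0 44;-1 0.1083 0.072 0 0 0 44;-1 0.1083 0.072 0 0 0 44"
}}

```text
time_s: 5.97
eef_pos: [0.4399, 0.33, 0.1211]
eef_rot: [-0.0, 0.769, 0.64, -0.0]
wrist_force: [0.4, 0.3, -0.2]
opening: 0.513
grasp_force: 0.0
```

{"op": "servo_tool", "data": {
  "series": "-1 0 0 0 0 0 0;-1 0 0 0 0 0 0;-1 0 0 0 0 0 0;-1 0 0 -0.03 0 0 0;-1 0 0 -0.07 0 0 0;-1 0 0 -0.11 0 0 0;-1 0 0 -0.15 0 0 0;-1 0 0 -0.19 0 0 0;-1 0 0 -0.2 0 0 -7;-1 0 0 -0.2 0 0 -14;-1 0 0 -0.2 0 0 -21;-1 0 0 -0.2 0 0 -28"
}}

```text
time_s: 6.97
eef_pos: [0.4405, 0.3303, 0.3219]
eef_rot: [0.0, 0.589, 0.808, 0.0]
wrist_force: [0.3, 0.1, -0.2]
opening: 1.001
grasp_force: 0.0
```

{"op": "servo_tool", "data": {
  "series": "-1 -0.171 0.008 0 0 0 -78;-1 -0.171 0.008 0 0 0 -78;-1 -0.171 0.008 0 0 0 -78;-1 -0.171 0.008 0 0 0 -78;-1 -0.171 0.008 0 0 0 -78;-1 -0.171 0.008 0 0 0 -78;-1 -0.171 0.008 0 0 0 -78;-1 -0.171 0.008 0 0 0 -78;-1 -0.171 0.008 0 0 0 -78;-1 -0.171 0.008 0 0 0 -78;-1 -0.171 0.008 0 0 0 -78;-1 -0.171 0.008 0 0 0 -78"
}}

```text
time_s: 7.97
eef_pos: [0.4994, 0.1696, 0.3213]
eef_rot: [-0.0, -0.051, 0.999, 0.0]
wrist_force: [-0.5, -0.2, -0.1]
opening: 1.002
grasp_force: 0.0
```

Run:
```python
from h import *
o=ctrl.get_obs();print(o['eef_rot'],o['eef_pos'],o['time_s'])
w=cam('wrist');np.save('w2.npy',w,allow_pickle=True)
cv2.imwrite('pics/w2.png',cv2.resize(w['img'][:,:,::-1],(768,576)))
P=cloud(w);z=P[...,2]
hsv=cv2.cvtColor(w['img'],cv2.COLOR_RGB2HSV)
m=(hsv[...,1]>140)&(z>.112)&(z<.122)&(P[...,0]>.55)&(P[...,0]<.72)&(P[...,1]>.1)&(P[...,1]<.25)
n,l,st,ce=cv2.connectedComponentsWithStats(m.astype(np.uint8))
for i in range(1,n):
    if st[i,4]>20:
        p=P[l==i];print(st[i],p.mean(0).round(4),p.min(0).round(4),p.max(0).round(4))
```

```text
[-3.30075505e-05 -5.13319612e-02  9.98681645e-01  2.23871584e-05] [0.49944085 0.16957132 0.32127568] 7.9667
```

View pics/w2.png

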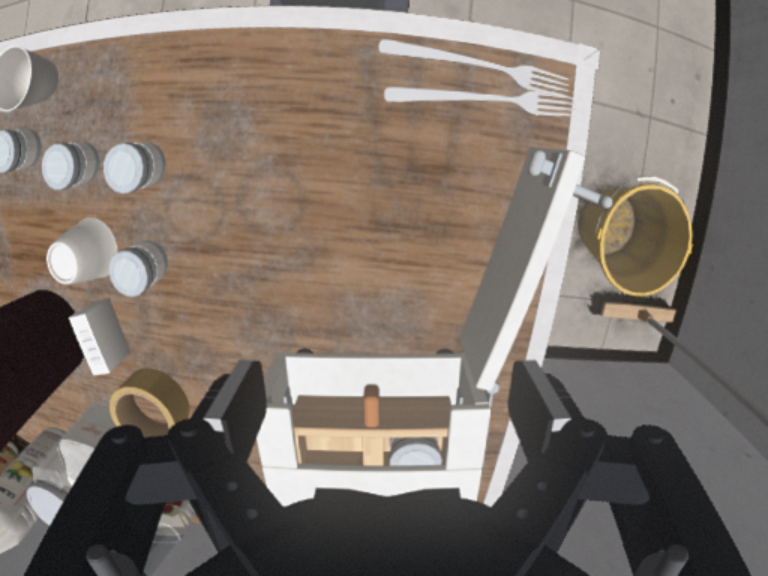

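The door stands open at about 106°. The drawer pull shows at (371,405), with the panel's top edge at row 430. The kept tin is in the front left cell at (415,455).

Run:
```python
from h import *
w=np.load('w2.npy',allow_pickle=True).item()
P=cloud(w)
for v in range(254,292,3): print(v,[P[v,u].round(3).tolist() for u in (238,247,252)])
hsv=cv2.cvtColor(w['img'],cv2.COLOR_RGB2HSV);print(hsv[275,236:260].tolist())
```

```text
254 [[0.653, 0.156, 0.056], [0.652, 0.169, 0.056], [0.65, 0.176, 0.056]]
257 [[0.659, 0.156, 0.056], [0.631, 0.169, 0.098], [0.656, 0.177, 0.057]]
260 [[0.664, 0.156, 0.056], [0.631, 0.169, 0.106], [0.662, 0.177, 0.055]]
263 [[0.669, 0.157, 0.057], [0.631, 0.169, 0.113], [0.668, 0.178, 0.055]]
266 [[0.667, 0.157, 0.068], [0.633, 0.169, 0.117], [0.664, 0.178, 0.068]]
269 [[0.667, 0.158, 0.076], [0.638, 0.17, 0.116], [0.665, 0.178, 0.075]]
272 [[0.666, 0.158, 0.084], [0.643, 0.17, 0.116], [0.664, 0.178, 0.085]]
275 [[0.666, 0.159, 0.092], [0.647, 0.171, 0.117], [0.664, 0.178, 0.092]]
278 [[0.666, 0.159, 0.099], [0.652, 0.171, 0.116], [0.665, 0.178, 0.098]]
281 [[0.666, 0.159, 0.107], [0.656, 0.171, 0.118], [0.657, 0.178, 0.116]]
284 [[0.666, 0.16, 0.114], [0.662, 0.172, 0.117], [0.664, 0.179, 0.113]]
287 [[0.667, 0.16, 0.119], [0.666, 0.172, 0.118], [0.665, 0.179, 0.119]]
290 [[0.674, 0.161, 0.117], [0.671, 0.173, 0.118], [0.672, 0.179, 0.117]]
[[14, 64, 116], [14, 60, 119], [17, 64, 119], [14, 62, 119], [15, 63, 113], [13, 64, 116], [13, 90, 128], [12, 113, 172], [12, 114, 185], [13, 115, 202], [12, 116, 202], [13, 118, 201], [12, 116, 200], [12, 114, 199], [12, 116, 193], [12, 117, 187], [12, 107, 150], [13, 71, 118], [17, 60, 115], [14, 62, 116], [16, 61, 118], [15, 61, 118], [14, 64, 116], [14, 64, 116]]
```

{"op": "servo_tool", "data": {
  "series": "0 -0.04 -0.004 0 0 0 0;0 -0.08 -0.008 0.01 0 0 0;0 -0.12 -0.011 0.02 0 0 0;0 -0.146 -0.0126 0.03 0 0 0;0 -0.146 -0.0126 0.065 0 0 0;0 -0.146 -0.0126 0.1 0 0 0;0 -0.146 -0.0126 0.135 0 0 0;0 -0.146 -0.0126 0.165 0 0 0;0 -0.146 -0.0126 0.185 0 0 0;0 -0.146 -0.0126 0.2 0 0 0;0 -0.146 -0.0126 0.206 0 0 0;0 -0.146 -0.0126 0.206 0 0 0"
}}

```text
time_s: 9.02
eef_pos: [0.6449, 0.171, 0.1132]
eef_rot: [-0.002, -0.048, 0.999, -0.0]
wrist_force: [-0.2, -0.2, -0.0]
opening: 0.507
grasp_force: 0.0
```

{"op": "servo_tool", "data": {
  "series": "1 0 0 0 0 0 0;1 0 0 0 0 0 0;1 0 0 0 0 0 0;1 0 0 0 0 0 0;1 0 0 0 0 0 0;1 0 0 0 0 0 0;1 0 0 0 0 0 0"
}}

```text
time_s: 9.6
eef_pos: [0.6474, 0.1705, 0.1174]
eef_rot: [0.001, -0.048, 0.999, -0.001]
wrist_force: [-0.8, -5.0, 6.4]
opening: 0.152
grasp_force: 60.8
```

{"op": "servo_tool", "data": {
  "series": "1 0.005 0 0 0 0 0;1 0.015 0 0 0 0 0;1 0.035 0 0 0 0 0;1 0.06 0 0 0 0 0;1 0.09 0 0 0 0 0;1 0.12 0 0 0 0 0;1 0.15 0 0 0 0 0;1 0.18 0 0 0 0 0;1 0.205 0 0 0 0 0;1 0.222 0 0 0 0 0;1 0.23 0 0 0 0 0;1 0.234 0 0 0 0 0"
}}

```text
time_s: 10.6
eef_pos: [0.4163, 0.1473, 0.1175]
eef_rot: [0.005, -0.048, 0.999, -0.002]
wrist_force: [23.1, -8.7, -16.9]
opening: 0.151
grasp_force: 58.4
```

{"op": "servo_tool", "data": {
  "series": "1 0 0 0 0 0 0;1 0 0 0 0 0 0"
}}

```text
time_s: 10.77
eef_pos: [0.4164, 0.1473, 0.1173]
eef_rot: [0.004, -0.048, 0.999, -0.001]
wrist_force: [6.2, -11.2, 2.4]
opening: 0.152
grasp_force: 61.1
```

{"op": "servo_tool", "data": {
  "series": "0 -0.002 0 0 0 0 0;0 -0.002 0 0 0 0 0;0 -0.002 0 0 0 0 0;0 -0.002 0 0 0 0 0;0 -0.002 0 -0.03 0 0 0;0 -0.002 0 -0.07 0 0 0;-1 -0.002 0 -0.11 0 0 0;-1 -0.002 0 -0.15 0 0 0;-1 -0.002 0 -0.19 0 0 0;-1 -0.002 0 -0.23 0 0 0;-1 -0.002 0 -0.23 0 0 0;-1 -0.002 0 -0.23 0 0 0"
}}

```text
time_s: 11.77
eef_pos: [0.4162, 0.1494, 0.348]
eef_rot: [0.003, -0.048, 0.999, 0.0]
wrist_force: [0.5, -0.4, -0.4]
opening: 1.001
grasp_force: 0.0
```

Run:
```python
from h import *
o=ctrl.get_obs();print(o['eef_rot'],o['eef_pos'],o['time_s'])
w=cam('wrist');np.save('w3.npy',w,allow_pickle=True)
b=cam('top');np.save('t3.npy',b,allow_pickle=True)
cv2.imwrite('pics/w3.png',np.hstack([cv2.resize(w['img'][:,:,::-1],(512,384)),cv2.resize(b['img'][100:270,145:345,::-1],(288,245)).copy() if 0 else cv2.resize(b['img'][90:282,145:289,::-1],(288,384))]))
P=cloud(w);z=P[...,2]
m=(z>.048)&(z<.058)&(P[...,1]<0)
n,l,st,ce=cv2.connectedComponentsWithStats(m.astype(np.uint8))
for i in range(1,n):
    if st[i,4]>60:
        p=P[l==i];c,r=cv2.minEnclosingCircle(p[:,:2].astype(np.float32));print(st[i,4],ce[i].round(),np.round(c,4),round(r,4),np.median(p[:,2]))
```

```text
[ 2.87023203e-03 -4.84535791e-02  9.98821279e-01  2.54586192e-04] [0.41624092 0.14938485 0.34796206] 11.7667
182 [ 17. 100.] [ 0.3542 -0.2565] 0.0339 0.05296735009504569
104 [37. 97.] [ 0.3524 -0.2387] 0.0313 0.05293205912911014
390 [ 20. 145.] [ 0.4357 -0.28  ] 0.0262 0.0518079687053358
508 [ 59. 158.] [ 0.4548 -0.1833] 0.0257 0.051914674320860416
643 [103. 162.] [ 0.4565 -0.0927] 0.0251 0.05200979625203428
154 [ 74. 210.] [ 0.5565 -0.1734] 0.0279 0.05316312836906051
520 [108. 224.] [ 0.5652 -0.0918] 0.0254 0.05195875190793392
189 [ 56. 253.] [ 0.667  -0.2501] 0.0604 0.05298041393133268
463 [ 84. 263.] [ 0.6571 -0.1581] 0.0396 0.05446319698835317
```

View pics/w3.png

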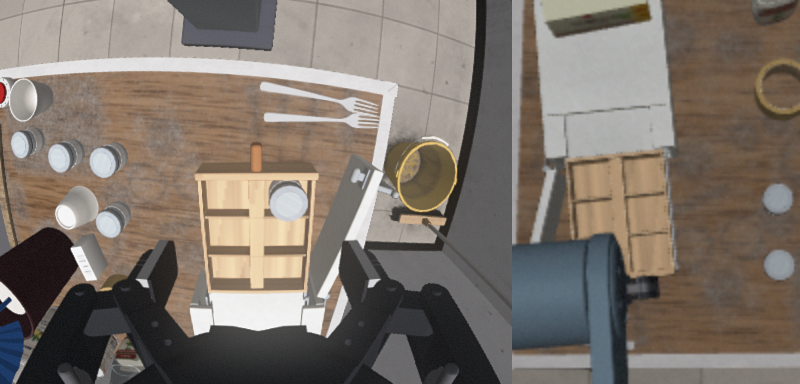

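One kept tin is there, in the front left cell (288,200); the other five cells are empty. The door clears the drawer. Next I go above the second tin and check the cell positions.

{"op": "servo_tool", "data": {
  "series": "-0.6 -0.006 -0.04 0 0 0 0;-0.6 -0.01 -0.08 0 0 0 0;-0.6 -0.0167 -0.12 0 0 0 0;-0.6 -0.0167 -0.16 0.03 0 0 0;-0.6 -0.0167 -0.2 0.06 0 0 0;-0.6 -0.0167 -0.235 0.09 0 0 0;-0.6 -0.0167 -0.245 0.11 0 0 0;-0.6 -0.0167 -0.245 0.11 0 0 0;-0.6 -0.0167 -0.245 0.11 0 0 0"
}}

```text
time_s: 12.62
eef_pos: [0.453, -0.0933, 0.2313]
eef_rot: [-0.004, -0.047, 0.999, 0.002]
wrist_force: [0.1, 0.2, 0.8]
opening: 0.802
grasp_force: 0.0
```

```bash
cat > tins.py <<'E'
from h import *
def tins(goals=()):
    o=ctrl.get_obs(); w=cam('wrist'); P=cloud(w); z=P[...,2]; T=o['eef_pos']
    q=o['eef_rot']; M=R.from_quat([q[1],q[2],q[3],q[0]]).as_matrix()
    print('t',o['time_s'],'tcp',T.round(4),'yaw',round(float(np.degrees(np.arctan2(M[1,0],M[0,0]))),2),'tilt',M[:2,2].round(4),'op',round(o['opening'],3))
    def show(n,p,extra=''): 
        print(n,np.round(p,4),'tool xy',(M.T@np.r_[np.array(p[:2])-T[:2],0])[:2].round(4),extra)
    for nm,m in(('table',(z>.047)&(z<.057)&(P[...,1]<.03)),('drawer',(z>.115)&(z<.123)&(P[...,0]>.43)&(P[...,0]<.64)&(P[...,1]>.06)&(P[...,1]<.25))):
        n,l,st,ce=cv2.connectedComponentsWithStats(m.astype(np.uint8))
        for i in range(1,n):
            if st[i,4]>150:
                p=P[l==i];c,r=cv2.minEnclosingCircle(p[:,:2].astype(np.float32))
                show(nm,c,f'r {r:.4f} n {st[i,4]} z {np.median(p[:,2]):.4f}')
    for n,g in goals: show(n,g)
    return w,P
G=[('fr',(.4773,.1133)),('mr',(.539,.1196)),('br',(.6007,.1258)),('ml',(.5307,.2012))]
E
python3 - <<'E'
from tins import *
tins(G)
w=np.load('w3.npy',allow_pickle=True).item();P=cloud(w);z=P[...,2]
ex=np.array([.9949,.1008]);ey=np.array([-.1008,.9949]);d=(P[...,:2]-[.4175,.1485]);s=d@ex;t=d@ey
box=(s>-.03)&(s<.24)&(np.abs(t)<.09)
def rng(n,m): print(n,m.sum(),'s',np.percentile(s[m],[1,50,99]).round(4),'t',np.percentile(t[m],[1,50,99]).round(4))
rng('panel top',box&(np.abs(z-.118)<.003)&(s<.032)&(s>.012)&(np.abs(t)>.012))
rng('pull',box&(np.abs(z-.117)<.003)&(s<.012))
rng('kept',box&(np.abs(z-.119)<.003)&(s>.03))
for c,(a,b) in dict(fr=(.056,-.041),mr=(.118,-.041),br=(.18,-.041),ml=(.118,.041)).items(): rng(c+' floor',box&(np.abs(z-.067)<.004)&(np.abs(s-a)<.031)&(np.abs(t-b)<.035))
E
```

```text
t 12.6167 tcp [ 0.453  -0.0933  0.2313] yaw -174.65 tilt [-0.0078  0.0042] op 0.802
table [ 0.3543 -0.2559] tool xy [ 0.1134 -0.1528] r 0.0343 n 468 z 0.0520
table [ 0.4355 -0.2794] tool xy [ 0.0348 -0.1837] r 0.0253 n 1253 z 0.0520
table [ 0.5897 -0.4242] tool xy [-0.1053 -0.3423] r 0.1592 n 877 z 0.0520
table [ 0.4554 -0.1833] tool xy [ 0.006  -0.0899] r 0.0252 n 1585 z 0.0520
table [ 0.4576 -0.0938] tool xy [-0.0046 -0.001 ] r 0.0250 n 1713 z 0.0522
table [ 0.5556 -0.1743] tool xy [-0.0946 -0.0903] r 0.0279 n 284 z 0.0519
table [ 0.5658 -0.0924] tool xy [-0.1125 -0.0097] r 0.0252 n 1195 z 0.0520
table [ 0.6533 -0.1572] tool xy [-0.1935 -0.0824] r 0.0357 n 622 z 0.0546
drawer [0.4415 0.1323] tool xy [-0.0096  0.2256] r 0.0610 n 772 z 0.1178
drawer [0.471  0.1924] tool xy [-0.0446  0.2828] r 0.0257 n 749 z 0.1192
fr [0.4773 0.1133] tool xy [-0.0435  0.2034] 
mr [0.539  0.1196] tool xy [-0.1055  0.2039] 
br [0.6007 0.1258] tool xy [-0.1675  0.2043] 
ml [0.5307 0.2012] tool xy [-0.1049  0.2859] 
panel top 845 s [0.0162 0.0208 0.026 ] t [-0.0767 -0.0133  0.0729]
pull 249 s [-0.017  -0.0029  0.012 ] t [-0.0071 -0.0011  0.005 ]
kept 1187 s [0.0335 0.0567 0.2102] t [0.0006 0.0395 0.0869]
fr floor 1231 s [0.0424 0.0635 0.085 ] t [-0.0731 -0.0429 -0.0131]
mr floor 1124 s [0.1012 0.1244 0.1471] t [-0.0735 -0.0434 -0.0139]
br floor 864 s [0.1675 0.1887 0.2092] t [-0.0732 -0.0424 -0.0126]
ml floor 1101 s [0.1018 0.1248 0.147 ] t [0.0098 0.0395 0.0708]
```

{"op": "servo_tool", "data": {
  "series": "-0.6 -0.003 -0.001 0.03 0 0 0;-0.6 -0.003 -0.001 0.065 0 0 0;-0.6 -0.003 -0.001 0.1 0 0 0;-0.6 -0.003 -0.001 0.125 0 0 0;-0.6 -0.003 -0.001 0.14 0 0 0;-0.6 -0.003 -0.001 0.14 0 0 0;-0.6 -0.003 -0.001 0.14 0 0 0"
}}

```text
time_s: 13.25
eef_pos: [0.4588, -0.093, 0.0958]
eef_rot: [-0.0, -0.049, 0.999, 0.0]
wrist_force: [0.3, -0.4, 0.0]
opening: 0.802
grasp_force: 0.0
```

```bash
sed -i "s/^G=.*/G=[('fr',(.4773,.1117)),('mr',(.539,.118)),('br',(.6007,.124)),('ml',(.5307,.1995))]/" tins.py; python3 -c "
from tins import *
tins()"
```

```text
t 13.25 tcp [ 0.4588 -0.093   0.0958] yaw -174.39 tilt [-0.0002  0.0004] op 0.802
table [ 0.3542 -0.2571] tool xy [ 0.1202 -0.1531] r 0.0342 n 1005 z 0.0513
table [ 0.3558 -0.2394] tool xy [ 0.1168 -0.1357] r 0.0314 n 582 z 0.0524
table [ 0.4362 -0.2789] tool xy [ 0.0407 -0.1828] r 0.0253 n 1903 z 0.0519
table [ 0.4554 -0.1836] tool xy [ 0.0122 -0.0898] r 0.0256 n 3861 z 0.0521
table [ 0.4578 -0.0938] tool xy [ 0.0011 -0.0007] r 0.0251 n 4729 z 0.0521
table [ 0.546  -0.0924] tool xy [-0.0868 -0.0079] r 0.0143 n 168 z 0.0495
```

{"op": "servo_tool", "data": {
  "series": "-0.6 0.001 -0.001 0.02 0 0 0;-0.6 0.001 -0.001 0.036 0 0 0;-0.6 0.001 -0.001 0.036 0 0 0;1 0.001 -0.001 0.036 0 0 0;1 0.001 -0.001 0.036 0 0 0;1 0.001 -0.001 0.036 0 0 0;1 0.001 -0.001 0.036 0 0 0;1 0.001 -0.001 0.036 0 0 0;1 0.001 -0.001 0.036 0 0 0;1 0.001 -0.001 0.036 0 0 0"
}}

```text
time_s: 14.13
eef_pos: [0.459, -0.0954, 0.0615]
eef_rot: [0.001, -0.048, 0.999, -0.001]
wrist_force: [-2.1, 2.8, 6.0]
opening: 0.56
grasp_force: 62.0
```

{"op": "servo_tool", "data": {
  "series": "1 0 0 -0.02 0 0 0;1 0 0 -0.05 0 0 0;1 0 0 -0.085 0 0 0;1 0 0 -0.12 0 0 0;1 0 0 -0.15 0 0 0;1 0 0 -0.16 0 0 0;1 -0.04 0.04 -0.16 0 0 0;1 -0.06 0.07 -0.16 0 0 0;1 -0.08 0.1 -0.16 0 0 0;1 -0.1 0.13 -0.16 0 0 0;1 -0.11 0.15 -0.16 0 0 0;1 -0.11 0.15 -0.16 0 0 0"
}}

```text
time_s: 15.13
eef_pos: [0.5537, 0.0689, 0.2195]
eef_rot: [0.001, -0.05, 0.999, 0.001]
wrist_force: [-0.7, -0.3, 0.2]
opening: 0.556
grasp_force: 62.2
```

{"op": "servo_tool", "data": {
  "series": "1 -0.02 0.02 0 0 0 0;1 -0.04 0.04 0 0 0 0;1 -0.0533 0.0501 0 0 0 0;1 -0.0533 0.0501 0 0 0 0;1 -0.0533 0.0501 0.02 0 0 0;1 -0.0533 0.0501 0.045 0 0 0;1 -0.0533 0.0501 0.065 0 0 0;1 -0.0533 0.0501 0.065 0 0 0;1 -0.0533 0.0501 0.065 0 0 0"
}}

```text
time_s: 15.88
eef_pos: [0.5996, 0.119, 0.1534]
eef_rot: [-0.002, -0.048, 0.999, -0.0]
wrist_force: [-0.0, 0.1, -0.4]
opening: 0.553
grasp_force: 62.3
```

Run:
```python
from tins import *
w,P=tins(G)
cv2.imwrite('pics/w4.png',cv2.resize(w['img'][:,:,::-1],(768,576)))
```

```text
t 15.8833 tcp [0.5996 0.119  0.1534] yaw -174.51 tilt [-0.0032 -0.0003] op 0.553
table [ 0.5657 -0.0919] tool xy [ 0.0539 -0.2068] r 0.0258 n 1598 z 0.0519
table [ 0.6569 -0.1558] tool xy [-0.0308 -0.279 ] r 0.0385 n 823 z 0.0543
table [ 0.7603 -0.1364] tool xy [-0.1355 -0.2697] r 0.0800 n 965 z 0.0480
drawer [0.4707 0.1932] tool xy [0.1212 0.0861] r 0.0254 n 4594 z 0.1192
drawer [0.5907 0.1183] tool xy [0.009  0.0002] r 0.0230 n 446 z 0.1196
fr [0.4773 0.1117] tool xy [0.1224 0.0044] 
mr [0.539 0.118] tool xy [0.0604 0.0048] 
br [0.6007 0.124 ] tool xy [-0.0016  0.0048] 
ml [0.5307 0.1995] tool xy [0.0609 0.0867]
```

View pics/w4.png

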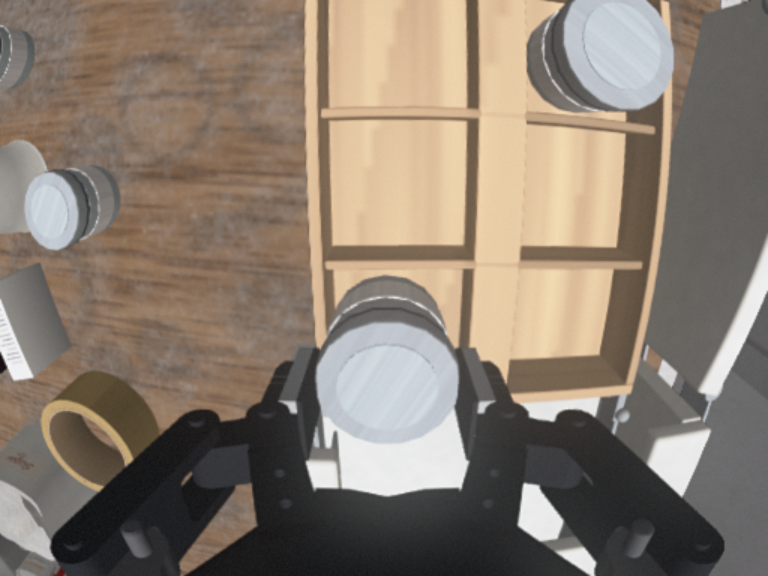

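The held tin is at (387,360) over the back right cell, about 5 mm too far right. I check the cell edges from this picture before lowering.

Run:
```python
from tins import *
w,P=tins(G[2:3])
z=P[...,2]
ex=np.array([.9949,.1008]);ey=np.array([-.1008,.9949]);d=(P[...,:2]-[.4175,.1485]);s=d@ex;t=d@ey
for s0 in(.09,.12,.15):
    m=(np.abs(s-s0)<.015)&(np.abs(z-.067)<.003)&(np.abs(t)<.08)
    for lo,hi in((-.08,0),(0,.08)):
        k=m&(t>lo)&(t<hi); 
        if k.sum(): print(s0,'floor t',np.percentile(t[k],[.5,99.5]).round(4))
    k=(np.abs(s-s0)<.012)&(np.abs(z-.095)<.003)&(np.abs(t)<.03); print('rib t',np.percentile(t[k],[1,99]).round(4))
    k=(np.abs(s-s0)<.012)&(np.abs(z-.101)<.003)&(t<-.05)&(t>-.1); print('wall t',k.sum(),np.percentile(t[k],[1,99]).round(4))
for lo,hi in((.07,.1),(.13,.16)):
    k=(np.abs(z-.095)<.003)&(s>lo)&(s<hi)&(t<-.02)&(t>-.065); print('div s',np.percentile(s[k],[1,99]).round(4))
```

```text
t 15.9333 tcp [0.6009 0.1192 0.155 ] yaw -174.51 tilt [ 0.0001 -0.0002] op 0.557
table [ 0.5653 -0.0919] tool xy [ 0.0556 -0.2067] r 0.0255 n 1581 z 0.0520
table [ 0.6571 -0.1565] tool xy [-0.0295 -0.2798] r 0.0388 n 853 z 0.0543
table [ 0.7575 -0.1355] tool xy [-0.1315 -0.2685] r 0.0785 n 996 z 0.0479
drawer [0.4707 0.1932] tool xy [0.1226 0.0861] r 0.0254 n 4439 z 0.1192
drawer [0.5923 0.1185] tool xy [0.0086 0.0002] r 0.0230 n 433 z 0.1200
br [0.6007 0.124 ] tool xy [-0.0003  0.0048] 
0.09 floor t [-0.0732 -0.0113]
0.09 floor t [0.0174 0.071 ]
rib t [-0.0287  0.0288]
wall t 365 [-0.0781 -0.0731]
0.12 floor t [-0.0733 -0.0113]
0.12 floor t [0.0173 0.0712]
rib t [-0.0114  0.0082]
wall t 362 [-0.0783 -0.0731]
0.15 floor t [-0.0731 -0.0111]
0.15 floor t [0.0173 0.071 ]
rib t [-0.0287  0.0282]
wall t 376 [-0.0782 -0.0511]
div s [0.0847 0.0886]
div s [0.1463 0.1589]
```

{"op": "servo_tool", "data": {
  "series": "1 0 0.0045 0 0 0 0;1 0 0.0045 0.01 0 0 0;1 0 0.0045 0.018 0 0 0;1 0 0.0045 0.023 0 0 0;1 0 0.0045 0.0255 0 0 0;1 0 0.0045 0.0255 0 0 0;1 0 0.0045 0.0255 0 0 0"
}}

```text
time_s: 16.57
eef_pos: [0.6005, 0.1243, 0.1286]
eef_rot: [-0.0, -0.048, 0.999, 0.0]
wrist_force: [0.7, 0.8, -0.6]
opening: 0.562
grasp_force: 62.3
```

{"op": "servo_tool", "data": {
  "series": "-0.4 0 0 0 0 0 0;-0.4 0 0 0 0 0 0;-0.4 0 0 0 0 0 0;-0.4 0 0 -0.02 0 0 0;-0.4 0 0 -0.05 0 0 0;-0.4 0 0 -0.08 0 0 0;-0.4 0 0 -0.11 0 0 0;-0.4 0 0 -0.11 0 0 0"
}}

```text
time_s: 17.23
eef_pos: [0.6038, 0.1244, 0.2464]
eef_rot: [0.006, -0.048, 0.999, -0.0]
wrist_force: [1.0, -0.2, 0.6]
opening: 0.701
grasp_force: 0.0
```

{"op": "servo_tool", "data": {
  "series": "-0.6 0.01 -0.035 0 0 0 7;-0.6 0.02 -0.07 0 0 0 14;-0.6 0.03 -0.105 0 0 0 21;-0.6 0.04 -0.14 0 0 0 28;-0.6 0.0565 -0.175 0 0 0 35;-0.6 0.0565 -0.21 0 0 0 42;-0.6 0.0565 -0.2116 0 0 0 49;-0.6 0.0565 -0.2116 0 0 0 56;-0.6 0.0565 -0.2116 0 0 0 63;-0.6 0.0565 -0.2116 0 0 0 70;-0.6 0.0565 -0.2116 0 0 0 70;-0.6 0.0565 -0.2116 0 0 0 70"
}}

```text
time_s: 18.23
eef_pos: [0.5645, -0.0918, 0.2387]
eef_rot: [-0.0, 0.532, 0.847, 0.0]
wrist_force: [-0.7, -0.2, -0.3]
opening: 0.804
grasp_force: 0.0
```

Run:
```python
from tins import *
w,P=tins()
```

```text
t 18.2333 tcp [ 0.5645 -0.0918  0.2387] yaw 115.73 tilt [-0.0001  0.    ] op 0.804
table [ 0.5657 -0.0922] tool xy [-0.0008  0.0009] r 0.0250 n 1655 z 0.0522
table [ 0.4554 -0.183 ] tool xy [-0.0347 -0.1379] r 0.0254 n 1245 z 0.0521
table [ 0.3615 -0.2433] tool xy [-0.0484 -0.2486] r 0.0311 n 175 z 0.0521
table [ 0.3526 -0.2568] tool xy [-0.0567 -0.2625] r 0.0340 n 325 z 0.0522
table [ 0.5566 -0.1737] tool xy [-0.0704 -0.0427] r 0.0279 n 301 z 0.0523
table [ 0.7711 -0.111 ] tool xy [-0.1069  0.1778] r 0.0652 n 1067 z 0.0478
table [ 0.6502 -0.1601] tool xy [-0.0986  0.0476] r 0.0327 n 1125 z 0.0548
table [ 0.4361 -0.2793] tool xy [-0.1131 -0.1971] r 0.0254 n 837 z 0.0520
table [ 0.894  -0.0896] tool xy [-0.141   0.2978] r 0.0396 n 238 z 0.0522
table [ 0.6652 -0.2401] tool xy [-0.1773  0.0264] r 0.0563 n 323 z 0.0522
drawer [0.6039 0.1167] tool xy [0.1707 0.126 ] r 0.0236 n 618 z 0.1190
```

{"op": "servo_tool", "data": {
  "series": "-0.6 -0.001 0.001 0.035 0 0 0;-0.6 -0.001 0.001 0.07 0 0 0;-0.6 -0.001 0.001 0.105 0 0 0;-0.6 -0.001 0.001 0.135 0 0 0;-0.6 -0.001 0.001 0.155 0 0 0;-0.6 -0.001 0.001 0.17 0 0 0;-0.6 -0.001 0.001 0.179 0 0 0;-0.6 -0.001 0.001 0.179 0 0 0;-0.6 -0.001 0.001 0.179 0 0 0"
}}

```text
time_s: 19.03
eef_pos: [0.5661, -0.0922, 0.06]
eef_rot: [-0.0, 0.533, 0.846, -0.0]
wrist_force: [0.1, -0.1, 0.1]
opening: 0.803
grasp_force: 0.0
```

{"op": "servo_tool", "data": {
  "series": "1 0 0 0 0 0 0;1 0 0 0 0 0 0;1 0 0 0 0 0 0;1 0 0 0 0 0 0;1 0 0 0 0 0 0;1 0 0 0 0 0 0;1 0 0 0 0 0 0"
}}

```text
time_s: 19.62
eef_pos: [0.5673, -0.0928, 0.0619]
eef_rot: [0.002, 0.533, 0.846, 0.0]
wrist_force: [-0.7, 0.4, 6.3]
opening: 0.559
grasp_force: 62.2
```

{"op": "servo_tool", "data": {
  "series": "1 0 0 -0.02 0 0 0;1 0 0 -0.05 0 0 0;1 0 0 -0.085 0 0 0;1 0 0 -0.12 0 0 0;1 0 0 -0.15 0 0 0;1 0 0 -0.16 0 0 -7;1 0 0 -0.16 0 0 -14;1 0 0 -0.16 0 0 -21;1 0 0 -0.16 0 0 -28;1 0 0 -0.16 0 0 -35;1 0 0 -0.16 0 0 -35;1 0 0 -0.16 0 0 -35"
}}

```text
time_s: 20.62
eef_pos: [0.5659, -0.0922, 0.2201]
eef_rot: [0.0, 0.256, 0.967, 0.0]
wrist_force: [0.6, -0.2, -1.0]
opening: 0.557
grasp_force: 62.1
```

{"op": "servo_tool", "data": {
  "series": "1 0.02 0.028 0 0 0 -6;1 0.045 0.06 0 0 0 -12;1 0.07 0.092 0 0 0 -18;1 0.095 0.125 0 0 0 -24;1 0.115 0.153 0 0 0 -30;1 0.1275 0.169 0 0 0 -35.4;1 0.1275 0.169 0.02 0 0 -35.4;1 0.1275 0.169 0.04 0 0 -35.4;1 0.1275 0.169 0.055 0 0 -35.4;1 0.1275 0.169 0.06 0 0 -35.4;1 0.1275 0.169 0.06 0 0 -35.4;1 0.1275 0.169 0.06 0 0 -35.4"
}}

```text
time_s: 21.62
eef_pos: [0.5384, 0.1175, 0.1603]
eef_rot: [0.0, -0.051, 0.999, 0.0]
wrist_force: [-0.4, -0.0, -0.8]
opening: 0.554
grasp_force: 62.3
```

Run:
```python
from tins import *
w,P=tins(G[1:2])
```

```text
t 21.6167 tcp [0.5384 0.1175 0.1603] yaw -174.18 tilt [0.0003 0.    ] op 0.554
table [ 0.5586 -0.1632] tool xy [ 0.0084 -0.2813] r 0.0253 n 290 z 0.0518
table [ 0.6569 -0.1581] tool xy [-0.09   -0.2862] r 0.0399 n 1005 z 0.0544
table [ 0.7467 -0.1466] tool xy [-0.1805 -0.2839] r 0.0743 n 435 z 0.0480
drawer [0.4402 0.1494] tool xy [0.0944 0.0417] r 0.0768 n 4528 z 0.1178
drawer [0.4716 0.1934] tool xy [0.0588 0.0823] r 0.0252 n 4827 z 0.1192
drawer [0.528  0.1164] tool xy [ 0.0104 -0.    ] r 0.0222 n 327 z 0.1191
drawer [0.5992 0.1239] tool xy [-0.0612  0.0003] r 0.0252 n 2275 z 0.1192
mr [0.539 0.118] tool xy [-0.0007  0.0005]
```

{"op": "servo_tool", "data": {
  "series": "1 -0.0007 0.0005 0.01 0 0 0;1 -0.0007 0.0005 0.02 0 0 0;1 -0.0007 0.0005 0.027 0 0 0;1 -0.0007 0.0005 0.031 0 0 0;1 -0.0007 0.0005 0.031 0 0 0;1 -0.0007 0.0005 0.031 0 0 0;-0.4 -0.0007 0.0005 0.031 0 0 0;-0.4 -0.0007 0.0005 0.031 0 0 0;-0.4 -0.0007 0.0005 0.031 0 0 0;-0.4 -0.0007 0.0005 0.031 0 0 0"
}}

```text
time_s: 22.5
eef_pos: [0.5385, 0.1182, 0.1286]
eef_rot: [-0.0, -0.052, 0.999, 0.0]
wrist_force: [0.0, 0.5, 0.0]
opening: 0.699
grasp_force: 0.0
```

{"op": "servo_tool", "data": {
  "series": "-0.4 0 0 -0.02 0 0 0;-0.4 0 0 -0.05 0 0 0;-0.4 0 0 -0.085 0 0 0;-0.5 0 0 -0.11 0 0 0;-0.6 0.015 -0.038 -0.11 0 0 0;-0.6 0.03 -0.076 -0.11 0 0 0;-0.6 0.045 -0.114 -0.11 0 0 0;-0.6 0.06 -0.152 -0.11 0 0 0;-0.6 0.075 -0.19 -0.11 0 0 0;-0.6 0.09 -0.228 -0.11 0 0 0;-0.6 0.105 -0.265 -0.11 0 0 0;-0.6 0.1136 -0.291 -0.11 0 0 0"
}}

```text
time_s: 23.5
eef_pos: [0.4544, -0.1858, 0.239]
eef_rot: [-0.0, -0.051, 0.999, -0.0]
wrist_force: [0.4, -1.0, -0.3]
opening: 0.799
grasp_force: 0.0
```

{"op": "servo_tool", "data": {
  "series": "-0.6 0 0 0.03 0 0 0;-0.6 0 0 0.06 0 0 0;-0.6 0 0 0.08 0 0 0;-0.6 0 0 0.08 0 0 0;-0.6 0 0 0.08 0 0 0"
}}

```text
time_s: 23.92
eef_pos: [0.4551, -0.1826, 0.1581]
eef_rot: [-0.001, -0.052, 0.999, 0.001]
wrist_force: [0.5, -0.3, 1.0]
opening: 0.799
grasp_force: 0.0
```

Run:
```python
from tins import *
w,P=tins()
```

```text
t 23.9167 tcp [ 0.4551 -0.1826  0.1581] yaw -174.09 tilt [-0.0022  0.0016] op 0.799
table [ 0.3543 -0.2552] tool xy [ 0.1077 -0.0618] r 0.0342 n 953 z 0.0522
table [ 0.436  -0.2799] tool xy [ 0.029  -0.0948] r 0.0252 n 2583 z 0.0521
table [ 0.5423 -0.4235] tool xy [-0.062  -0.2486] r 0.1122 n 1099 z 0.0522
table [ 0.4557 -0.1839] tool xy [-0.0006 -0.0013] r 0.0251 n 2833 z 0.0522
table [ 0.5545 -0.1754] tool xy [-0.0997 -0.0031] r 0.0276 n 509 z 0.0522
drawer [0.601  0.1218] tool xy [-0.1766  0.2878] r 0.0255 n 455 z 0.1191
```

{"op": "servo_tool", "data": {
  "series": "-0.6 -0.0003 -0.001 0.03 0 0 0;-0.6 -0.0003 -0.001 0.06 0 0 0;-0.6 -0.0003 -0.001 0.085 0 0 0;-0.6 -0.0003 -0.001 0.098 0 0 0;-0.6 -0.0003 -0.001 0.098 0 0 0;1 -0.0003 -0.001 0.098 0 0 0;1 -0.0003 -0.001 0.098 0 0 0;1 -0.0003 -0.001 0.098 0 0 0;1 -0.0003 -0.001 0.098 0 0 0;1 -0.0003 -0.001 0.098 0 0 0;1 -0.0003 -0.001 0.098 0 0 0;1 -0.0003 -0.001 0.098 0 0 0"
}}

```text
time_s: 24.97
eef_pos: [0.458, -0.1851, 0.0633]
eef_rot: [0.002, -0.052, 0.999, -0.001]
wrist_force: [0.1, 1.2, 8.1]
opening: 0.555
grasp_force: 62.2
```

{"op": "servo_tool", "data": {
  "series": "1 0 0 -0.02 0 0 0;1 0 0 -0.05 0 0 0;1 0 0 -0.085 0 0 0;1 0 0 -0.12 0 0 0;1 0 0 -0.15 0 0 0;1 0 0.01 -0.16 0 0 0;1 -0.007 0.045 -0.16 0 0 0;1 -0.014 0.085 -0.16 0 0 0;1 -0.021 0.125 -0.16 0 0 0;1 -0.028 0.165 -0.16 0 0 0;1 -0.035 0.205 -0.16 0 0 0;1 -0.042 0.24 -0.16 0 0 0"
}}

```text
time_s: 25.97
eef_pos: [0.4721, 0.0619, 0.2206]
eef_rot: [0.0, -0.052, 0.999, 0.0]
wrist_force: [0.6, 0.2, -0.8]
opening: 0.557
grasp_force: 62.2
```

{"op": "servo_tool", "data": {
  "series": "1 -0.005 0.03 0 0 0 0;1 -0.0095 0.0516 0 0 0 0;1 -0.0095 0.0516 0.02 0 0 0;1 -0.0095 0.0516 0.04 0 0 0;1 -0.0095 0.0516 0.06 0 0 0;1 -0.0095 0.0516 0.06 0 0 0;1 -0.0095 0.0516 0.06 0 0 0;1 -0.0095 0.0516 0.06 0 0 0"
}}

```text
time_s: 26.63
eef_pos: [0.4775, 0.1115, 0.1616]
eef_rot: [0.0, -0.052, 0.999, -0.0]
wrist_force: [0.6, 0.7, -2.0]
opening: 0.557
grasp_force: 62.4
```

Run:
```python
from tins import *
w,P=tins(G[:1])
```

```text
t 26.6333 tcp [0.4775 0.1115 0.1616] yaw -174.08 tilt [0.0008 0.    ] op 0.557
table [ 0.5548 -0.1697] tool xy [-0.0479 -0.2877] r 0.0275 n 358 z 0.0520
table [ 0.6765 -0.2204] tool xy [-0.1636 -0.3507] r 0.0442 n 243 z 0.0521
table [ 0.6575 -0.1586] tool xy [-0.1511 -0.2872] r 0.0397 n 846 z 0.0544
drawer [0.4379 0.1487] tool xy [0.0355 0.0411] r 0.0768 n 3893 z 0.1178
drawer [0.4666 0.1104] tool xy [0.011 0.   ] r 0.0222 n 296 z 0.1192
drawer [0.4705 0.1934] tool xy [-0.0015  0.0822] r 0.0257 n 3724 z 0.1191
drawer [0.5351 0.1174] tool xy [-0.0579 -0.    ] r 0.0251 n 2259 z 0.1192
fr [0.4773 0.1117] tool xy [0.0002 0.0002]
```

{"op": "servo_tool", "data": {
  "series": "1 -0.002 0 0.01 0 0 0;1 -0.002 0 0.02 0 0 0;1 -0.002 0 0.027 0 0 0;1 -0.002 0 0.031 0 0 0;1 -0.002 0 0.031 0 0 0;1 -0.002 0 0.031 0 0 0;-0.4 -0.002 0 0.031 0 0 0;-0.4 -0.002 0 0.031 0 0 0;-0.4 -0.002 0 0.031 0 0 0;-0.4 -0.002 0 0.031 0 0 0"
}}

```text
time_s: 27.52
eef_pos: [0.4789, 0.1116, 0.1294]
eef_rot: [-0.0, -0.052, 0.999, 0.0]
wrist_force: [-0.7, 0.4, -0.5]
opening: 0.704
grasp_force: 0.0
```

{"op": "servo_tool", "data": {
  "series": "-0.4 0 0 -0.02 0 0 0;-0.4 0 0 -0.05 0 0 0;-0.4 0 0 -0.085 0 0 0;-0.5 0 0 -0.11 0 0 0;-0.6 0.01 -0.038 -0.11 0 0 0;-0.6 0.02 -0.076 -0.11 0 0 0;-0.6 0.03 -0.114 -0.11 0 0 0;-0.6 0.04 -0.152 -0.11 0 0 0;-0.6 0.05 -0.19 -0.11 0 0 0;-0.6 0.06 -0.228 -0.11 0 0 0;-0.6 0.07 -0.265 -0.11 0 0 0;-0.6 0.08 -0.3 -0.11 0 0 0"
}}

```text
time_s: 28.52
eef_pos: [0.4298, -0.197, 0.2398]
eef_rot: [0.0, -0.051, 0.999, -0.0]
wrist_force: [1.1, -0.6, 0.6]
opening: 0.804
grasp_force: 0.0
```

{"op": "servo_tool", "data": {
  "series": "-0.6 0.002 -0.04 0 0 0 0;-0.6 0.002 -0.085 0.03 0 0 0;-0.6 0.002 -0.085 0.06 0 0 0;-0.6 0.002 -0.085 0.07 0 0 0;-0.6 0.002 -0.085 0.07 0 0 0;-0.6 0.002 -0.085 0.07 0 0 0"
}}

```text
time_s: 29.02
eef_pos: [0.4371, -0.2788, 0.1695]
eef_rot: [-0.001, -0.052, 0.999, 0.001]
wrist_force: [0.2, 0.2, 1.0]
opening: 0.799
grasp_force: 0.0
```

Run:
```python
from tins import *
w,P=tins()
```

```text
t 29.0167 tcp [ 0.4371 -0.2788  0.1695] yaw -174.06 tilt [-0.0015  0.0019] op 0.799
table [ 0.3547 -0.2545] tool xy [0.0794 0.0327] r 0.0344 n 982 z 0.0522
table [ 0.4361 -0.2805] tool xy [ 0.0012 -0.0016] r 0.0252 n 2614 z 0.0522
table [ 0.496  -0.4228] tool xy [-0.0437 -0.1493] r 0.0661 n 595 z 0.0518
```

{"op": "servo_tool", "data": {
  "series": "-0.6 0.001 -0.0015 0.03 0 0 0;-0.6 0.001 -0.0015 0.06 0 0 0;-0.6 0.001 -0.0015 0.09 0 0 0;-0.6 0.001 -0.0015 0.109 0 0 0;-0.6 0.001 -0.0015 0.109 0 0 0;1 0.001 -0.0015 0.109 0 0 0;1 0.001 -0.0015 0.109 0 0 0;1 0.001 -0.0015 0.109 0 0 0;1 0.001 -0.0015 0.109 0 0 0;1 0.001 -0.0015 0.109 0 0 0;1 0.001 -0.0015 0.109 0 0 0;1 0.001 -0.0015 0.109 0 0 0"
}}

```text
time_s: 30.07
eef_pos: [0.4384, -0.2825, 0.0636]
eef_rot: [0.002, -0.052, 0.999, -0.002]
wrist_force: [0.9, 2.3, 7.8]
opening: 0.558
grasp_force: 62.6
```

{"op": "servo_tool", "data": {
  "series": "1 0 0 -0.02 0 0 0;1 0 0 -0.05 0 0 0;1 0 0 -0.085 0 0 0;1 0 0 -0.12 0 0 0;1 0 0 -0.15 0 0 0;1 0 0.01 -0.17 0 0 0;1 -0.012 0.045 -0.17 0 0 0;1 -0.024 0.082 -0.17 0 0 0;1 -0.036 0.12 -0.17 0 0 0;1 -0.048 0.158 -0.17 0 0 0;1 -0.06 0.195 -0.17 0 0 0;1 -0.07 0.23 -0.17 0 0 0"
}}

```text
time_s: 31.07
eef_pos: [0.4829, -0.0434, 0.2322]
eef_rot: [0.001, -0.052, 0.999, -0.0]
wrist_force: [0.5, 0.3, -1.8]
opening: 0.557
grasp_force: 62.3
```

{"op": "servo_tool", "data": {
  "series": "1 -0.012 0.035 0 0 0 0;1 -0.023 0.07 0 0 0 0;1 -0.035 0.105 0 0 0 0;1 -0.046 0.14 0 0 0 0;1 -0.058 0.175 0 0 0 0;1 -0.066 0.21 0 0 0 0;1 -0.07 0.23 0 0 0 0;1 -0.0717 0.2381 0.01 0 0 0;1 -0.0717 0.2381 0.03 0 0 0;1 -0.0717 0.2381 0.05 0 0 0;1 -0.0717 0.2381 0.06 0 0 0;1 -0.0717 0.2381 0.06 0 0 0"
}}

```text
time_s: 32.07
eef_pos: [0.5274, 0.1979, 0.1681]
eef_rot: [-0.002, -0.051, 0.999, -0.0]
wrist_force: [0.3, -0.1, -1.6]
opening: 0.555
grasp_force: 62.3
```

Run:
```python
from tins import *
w,P=tins(G[3:])
cv2.imwrite('pics/w5.png',cv2.resize(w['img'][:,:,::-1],(768,576)))
```

```text
t 32.0667 tcp [0.5274 0.1979 0.1681] yaw -174.11 tilt [-0.0049 -0.001 ] op 0.555
table [ 0.7814 -0.1152] tool xy [-0.2206 -0.3375] r 0.0777 n 475 z 0.0485
table [ 0.7583 -0.0988] tool xy [-0.1992 -0.3188] r 0.0468 n 198 z 0.0475
drawer [0.4435 0.1498] tool xy [ 0.0884 -0.0392] r 0.0772 n 4316 z 0.1178
drawer [0.4724 0.1937] tool xy [0.0551 0.0015] r 0.0250 n 5698 z 0.1192
drawer [0.4783 0.1119] tool xy [ 0.0576 -0.0805] r 0.0252 n 4489 z 0.1191
drawer [0.5141 0.1972] tool xy [0.0132 0.0006] r 0.0215 n 262 z 0.1193
drawer [0.5371 0.118 ] tool xy [-0.0015 -0.0805] r 0.0254 n 3589 z 0.1191
ml [0.5307 0.1995] tool xy [-0.0035  0.0012]
```

View pics/w5.png

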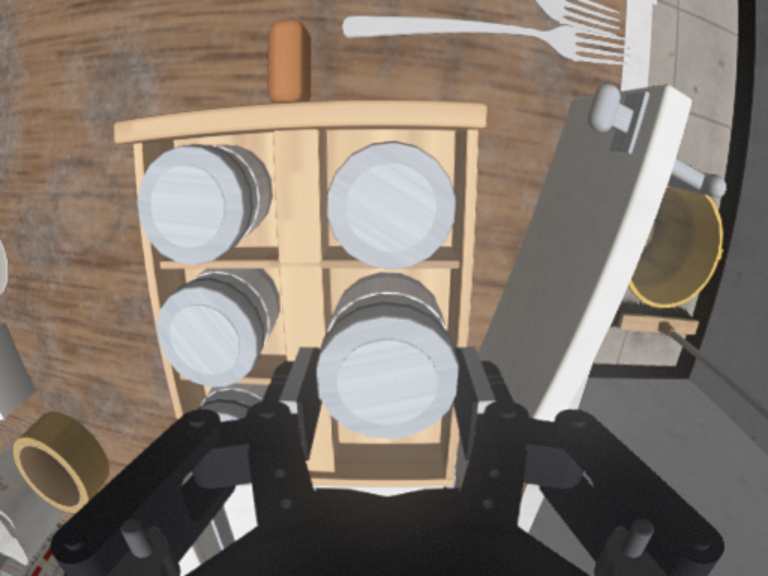

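The right column holds three upright tins at (190,205), (210,330) and (230,400), and the kept tin is at (391,205). The held tin at (388,360) is over the middle left cell, and the door clears the left finger. I lower and release.

{"op": "servo_tool", "data": {
  "series": "1 -0.002 0.001 0.01 0 0 0;1 -0.002 0.001 0.02 0 0 0;1 -0.002 0.001 0.03 0 0 0;1 -0.002 0.001 0.036 0 0 0;1 -0.002 0.001 0.039 0 0 0;1 -0.002 0.001 0.039 0 0 0;1 -0.002 0.001 0.039 0 0 0"
}}

```text
time_s: 32.7
eef_pos: [0.5312, 0.2, 0.1318]
eef_rot: [0.0, -0.052, 0.999, 0.0]
wrist_force: [-0.0, -0.2, -0.6]
opening: 0.557
grasp_force: 62.3
```

{"op": "servo_tool", "data": {
  "series": "1 0 0 0.001 0 0 0;-0.4 0 0 0.001 0 0 0;-0.4 0 0 0.001 0 0 0;-0.4 0 0 0.001 0 0 0;-0.4 0 0 0 0 0 0;-0.4 0 0 -0.02 0 0 0;-0.4 0 0 -0.05 0 0 0;-0.4 0 0 -0.085 0 0 0;0 0.04 -0.014 -0.11 0 0 0;0 0.08 -0.028 -0.12 0 0 0;0 0.1185 -0.0412 -0.12 0 0 0;0 0.1185 -0.0412 -0.12 0 0 0"
}}

```text
time_s: 33.7
eef_pos: [0.4128, 0.1457, 0.2518]
eef_rot: [-0.001, -0.052, 0.999, -0.0]
wrist_force: [0.3, 0.2, -0.1]
opening: 0.502
grasp_force: 0.0
```

Run:
```python
from tins import *
w,P=tins([('pull',(.4175,.1475))]);z=P[...,2]
b=cam('top');Q=cloud(b);zz=Q[...,2]
m=(zz>.045)&(zz<.058)&(Q[...,1]<.05)&(Q[...,0]<.62)
n,l,st,ce=cv2.connectedComponentsWithStats(m.astype(np.uint8))
print([ (ce[i].round().tolist(),Q[l==i].mean(0).round(3).tolist(),int(st[i,4])) for i in range(1,n) if st[i,4]>40])
cv2.imwrite('pics/w6.png',np.hstack([cv2.resize(w['img'][:,:,::-1],(512,384)),cv2.resize(b['img'][90:282,145:289,::-1],(288,384))]))
```

```text
t 33.7 tcp [0.4128 0.1457 0.2518] yaw -174.05 tilt [-0.0019 -0.0008] op 0.502
table [ 0.5557 -0.1732] tool xy [-0.1091 -0.332 ] r 0.0281 n 206 z 0.0523
table [ 0.6655 -0.2508] tool xy [-0.2103 -0.4205] r 0.0599 n 261 z 0.0524
table [ 0.6563 -0.1574] tool xy [-0.2107 -0.3268] r 0.0395 n 554 z 0.0544
drawer [0.4395 0.1494] tool xy [-0.0269  0.0009] r 0.0765 n 1627 z 0.1177
drawer [0.4786 0.1117] tool xy [-0.0619 -0.0407] r 0.0253 n 1047 z 0.1189
drawer [0.4726 0.1934] tool xy [-0.0644  0.0412] r 0.0251 n 945 z 0.1190
drawer [0.5375 0.1182] tool xy [-0.1211 -0.0403] r 0.0248 n 886 z 0.1190
drawer [0.5298 0.1983] tool xy [-0.1219  0.0402] r 0.0253 n 844 z 0.1191
drawer [0.5851 0.1276] tool xy [-0.1695 -0.0359] r 0.0191 n 197 z 0.1183
pull [0.4175 0.1475] tool xy [-0.0049  0.0013] 
[([456.0, 216.0], [0.475, -0.678, 0.052], 66)]
```

View pics/w6.png

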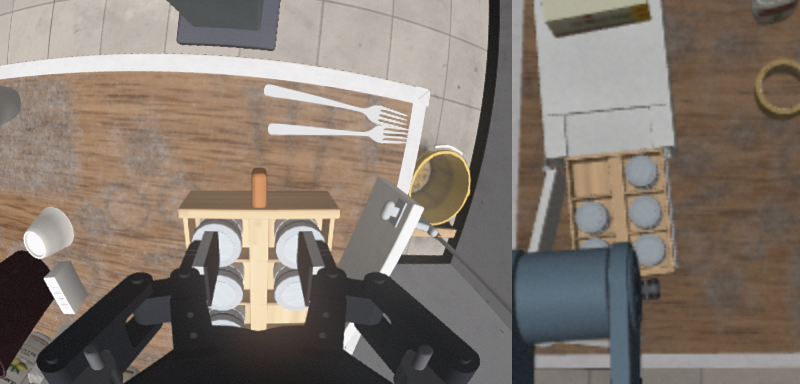

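{"op": "servo_tool", "data": {
  "series": "0 -0.004 0.001 0.035 0 0 0;0 -0.004 0.001 0.07 0 0 0;0 -0.004 0.001 0.1 0 0 0;0 -0.004 0.001 0.125 0 0 0;0 -0.004 0.001 0.135 0 0 0;0 -0.004 0.001 0.135 0 0 0;1 -0.004 0.001 0.135 0 0 0;1 -0.004 0.001 0.135 0 0 0;1 -0.004 0.001 0.135 0 0 0;1 -0.004 0.001 0.135 0 0 0;1 -0.004 0.001 0.135 0 0 0;1 -0.004 0.001 0.135 0 0 0"
}}

```text
time_s: 34.8
eef_pos: [0.4233, 0.1478, 0.1186]
eef_rot: [0.002, -0.052, 0.999, -0.0]
wrist_force: [1.4, -5.4, 6.8]
opening: 0.152
grasp_force: 60.9
```

{"op": "servo_tool", "data": {
  "series": "1 -0.005 0 0 0 0 0;1 -0.015 0 0 0 0 0;1 -0.03 0 0 0 0 0;1 -0.05 0 0 0 0 0;1 -0.07 0 0 0 0 0;1 -0.09 0 0 0 0 0;1 -0.11 0 0 0 0 0;1 -0.13 0 0 0 0 0;1 -0.15 0 0 0 0 0;1 -0.17 0 0 0 0 0;1 -0.185 0 0 0 0 0;1 -0.195 0 0 0 0 0"
}}

```text
time_s: 35.8
eef_pos: [0.6181, 0.1675, 0.1187]
eef_rot: [0.002, -0.051, 0.999, -0.0]
wrist_force: [-0.6, -5.9, 7.1]
opening: 0.149
grasp_force: 61.0
```

{"op": "servo_tool", "data": {
  "series": "1 -0.008 0 0 0 0 0;1 -0.016 0 0 0 0 0;1 -0.022 0 0 0 0 0;1 -0.027 0 0 0 0 0;1 -0.031 0 0 0 0 0;1 -0.034 0 0 0 0 0;1 -0.037 0 0 0 0 0;1 -0.037 0 0 0 0 0;1 -0.037 0 0 0 0 0"
}}

```text
time_s: 36.55
eef_pos: [0.6515, 0.171, 0.1187]
eef_rot: [-0.001, -0.051, 0.999, -0.001]
wrist_force: [-8.9, -7.1, 10.8]
opening: 0.147
grasp_force: 61.6
```

{"op": "servo_tool", "data": {
  "series": "1 -0.002 0 0 0 0 0;1 -0.004 0 0 0 0 0;1 -0.006 0 0 0 0 0;1 -0.006 0 0 0 0 0;1 -0.006 0 0 0 0 0"
}}

```text
time_s: 36.97
eef_pos: [0.652, 0.171, 0.1185]
eef_rot: [-0.008, -0.052, 0.999, -0.002]
wrist_force: [-33.2, -11.8, 27.7]
opening: 0.152
grasp_force: 64.1
```

{"op": "servo_tool", "data": {
  "series": "1 0.004 0 0 0 0 0;0.3 0.005 0 0 0 0 0;0 0.005 0 0 0 0 0;0 0.005 0 0 0 0 0;0 0.005 0 0 0 0 0;0 0.005 0 -0.02 0 0 0;0 0.005 0 -0.05 0 0 0;0 0.005 0 -0.085 0 0 0;0 0.03 0 -0.12 0 0 0;-1 0.06 0 -0.16 0 0 0;-1 0.1 0 -0.2 0 0 0;-1 0.14 0 -0.2 0 0 0"
}}

```text
time_s: 37.97
eef_pos: [0.5378, 0.1602, 0.3164]
eef_rot: [0.004, -0.052, 0.999, 0.0]
wrist_force: [-0.5, -0.5, 1.9]
opening: 0.901
grasp_force: 0.0
```

{"op": "servo_tool", "data": {
  "series": "-1 0.01 0 0 0 0 0;-1 0.01 0 0 0 0 0;-1 0.01 0 0 0 0 0"
}}

```text
time_s: 38.22
eef_pos: [0.5262, 0.1592, 0.3113]
eef_rot: [0.0, -0.052, 0.999, 0.0]
wrist_force: [1.3, -0.3, -0.7]
opening: 1.0
grasp_force: 0.0
```

Run:
```python
from h import *
o=ctrl.get_obs();print(o['eef_rot'],o['eef_pos'],o['time_s'])
w=cam('wrist');np.save('w7.npy',w,allow_pickle=True)
P=cloud(w);z=P[...,2]
ex=np.array([.9949,.1008]);ey=np.array([-.1008,.9949]);d=(P[...,:2]-[.6485,.1715]);s=d@ex;t=d@ey
m=(np.abs(s)<.04)&(np.abs(t)<.06)&(z>.075)&(z<.11)&(np.abs(t)>.012);print('panel face s (home .017)',np.median(s[m]),m.sum())
m=(np.abs(s)<.04)&(np.abs(t)<.006)&(z>.114)&(z<.12);print('pull s',s[m].min(),t[m].mean())
# handle/door
m=(P[...,0]>.35)&(P[...,0]<.6)&(P[...,1]>.24)&(P[...,1]<.42)&(z>.136)&(z<.148)
p=P[m];vx,vy,x0,y0=cv2.fitLine(p[:,:2].astype(np.float32),cv2.DIST_HUBER,0,.001,.001).ravel();print('door top line',m.sum(),vx,vy,x0,y0,p.min(0),p.max(0))
m=(P[...,0]>.35)&(P[...,0]<.47)&(P[...,1]>.315)&(P[...,1]<.42)&(z>.06)&(z<.136)
p=P[m];print(m.sum());k=p[p[:,1]>p[:,1].max()-.012];print(np.median(k,0),k.min(0),k.max(0))
cv2.imwrite('pics/w7.png',cv2.resize(w['img'][:,:,::-1],(768,576)))
```

```text
[ 3.87947834e-04 -5.17431577e-02  9.98660346e-01  8.89377898e-05] [0.52620182 0.15924933 0.3113348 ] 38.2167
panel face s (home .017) 0.016280604139422856 1109
pull s -0.017491567633105838 -0.0004174075010673456
door top line 2340 0.979912 -0.19943057 0.5011865 0.27480936 [0.40920541 0.24953595 0.13603566] [0.59977489 0.30034635 0.14400489]
200
[0.44332798 0.32762682 0.12342126] [0.43664684 0.3236428  0.07248758] [0.44702617 0.33549127 0.13398754]
```

View pics/w7.png

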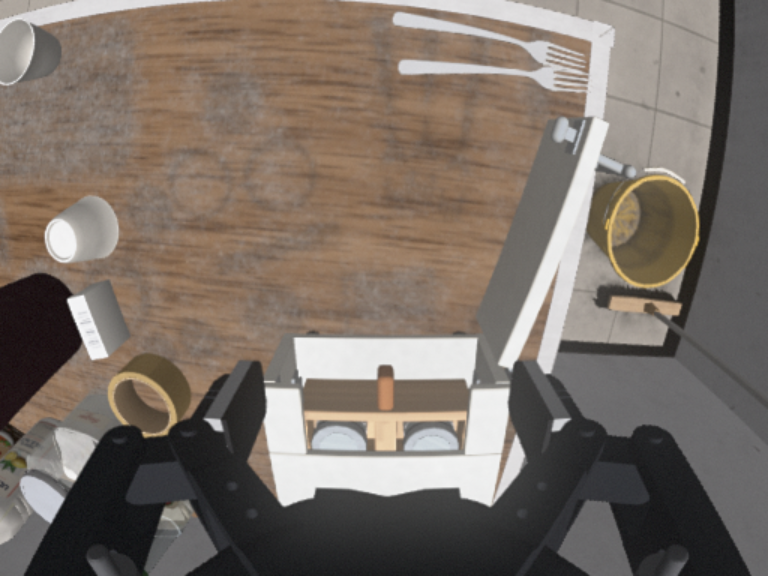

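The drawer is home (panel face at 16 mm against 17 mm expected) and tins show in both front cells. The bystander cups and carton have not moved. The door stands at about 107° with its bar near (.441,.330). I go to grip it.

{"op": "servo_tool", "data": {
  "series": "-1 0.005 0.015 0 0 0 7;-1 0.01 0.03 0 0 0 14;-1 0.016 0.045 0 0 0 21;-1 0.022 0.06 0 0 0 28;-1 0.03 0.075 0 0 0 35;-1 0.036 0.09 0 0 0 42;-1 0.042 0.105 0 0 0 49;-1 0.048 0.12 0 0 0 56;-1 0.054 0.135 0 0 0 63;-1 0.06 0.15 0 0 0 70;-1 0.065 0.165 0 0 0 77;-1 0.0681 0.179 0 0 0 84"
}}

```text
time_s: 39.27
eef_pos: [0.4402, 0.3311, 0.3096]
eef_rot: [-0.001, 0.632, 0.775, -0.001]
wrist_force: [0.1, 0.5, -0.6]
opening: 0.998
grasp_force: 0.0
```

{"op": "servo_tool", "data": {
  "series": "-1 0 0 0 0 0 7;-1 0 0 0 0 0 14;-1 0 0 0.02 0 0 22.4;-1 0 0 0.04 0 0 22.4;-1 0 0 0.06 0 0 22.4;-1 0 0 0.06 0 0 22.4;-1 0 0 0.06 0 0 22.4"
}}

```text
time_s: 39.85
eef_pos: [0.4397, 0.3299, 0.2492]
eef_rot: [-0.001, 0.769, 0.64, -0.002]
wrist_force: [0.2, 0.7, 0.6]
opening: 0.997
grasp_force: 0.0
```

Run:
```python
from h import *
o=ctrl.get_obs();print(o['eef_pos'])
w=cam('wrist');P=cloud(w);z=P[...,2]
q=o['eef_rot'];M=R.from_quat([q[1],q[2],q[3],q[0]]).as_matrix();print('yaw',np.degrees(np.arctan2(M[1,0],M[0,0])))
L=(P-o['eef_pos'])@M
m=(np.abs(L[...,0])<.06)&(np.abs(L[...,1])<.04)&(z>.06)&(z<.136)
for a,b in((.125,.136),(.1,.125),(.07,.1)):
    k=m&(z>a)&(z<b)&(L[...,0]>-.02);print(a,k.sum(),np.percentile(L[k][:,0],[2,50,98]).round(4),np.percentile(L[k][:,1],[2,50,98]).round(4)) if k.sum() else 0
```

```text
[0.43970947 0.32986556 0.24920605]
yaw 79.51421307915773
0.125 122 [-0.0119  0.0034  0.0071] [-0.003   0.002   0.0062]
0.1 232 [-0.0194 -0.0072  0.0071] [-0.0023  0.0012  0.006 ]
0.07 75 [0.0038 0.0064 0.0072] [-0.0025  0.0016  0.0065]
```

{"op": "servo_tool", "data": {
  "series": "-1 0.001 0.002 0.035 0 0 0;-1 0.001 0.002 0.07 0 0 0;-1 0.001 0.002 0.1 0 0 0;-1 0.001 0.002 0.12 0 0 0;-1 0.001 0.002 0.128 0 0 0;-1 0.001 0.002 0.128 0 0 0;1 0.001 0.002 0.128 0 0 0;1 0.001 0.002 0.128 0 0 0;1 0.001 0.002 0.128 0 0 0;1 0.001 0.002 0.128 0 0 0;1 0.001 0.002 0.128 0 0 0;1 0.001 0.002 0.128 0 0 0"
}}

```text
time_s: 40.9
eef_pos: [0.4423, 0.3308, 0.1241]
eef_rot: [0.0, 0.769, 0.64, 0.001]
wrist_force: [0.6, 0.1, 0.5]
opening: 0.141
grasp_force: 0.0
```

{"op": "servo_tool", "data": {
  "series": "1 0 0 0 0 0 0;1 0 0 0 0 0 0"
}}

```text
time_s: 41.07
eef_pos: [0.4422, 0.331, 0.1242]
eef_rot: [-0.0, 0.769, 0.64, 0.0]
wrist_force: [-2.3, 1.5, 5.3]
opening: 0.099
grasp_force: 58.5
```

{"op": "servo_tool", "data": {
  "series": "1 -0.0119 -0.002 0 0 0 -4;1 -0.024 -0.0032 0 0 0 -8;1 -0.0422 -0.0034 0 0 0 -14;1 -0.0602 -0.0017 0 0 0 -20;1 -0.0781 0.0019 0 0 0 -26;1 -0.0954 0.0073 0 0 0 -32;1 -0.1121 0.0145 0 0 0 -38;1 -0.1279 0.0234 0 0 0 -44;1 -0.1427 0.0339 0 0 0 -50;1 -0.1563 0.0459 0 0 0 -56;1 -0.1647 0.0547 0 0 0 -60;1 -0.1647 0.0547 0 0 0 -60"
}}

```text
time_s: 42.07
eef_pos: [0.4657, 0.1559, 0.124]
eef_rot: [-0.001, 0.345, 0.939, -0.002]
wrist_force: [-9.7, -6.9, 15.2]
opening: 0.095
grasp_force: 60.9
```

{"op": "servo_tool", "data": {
  "series": "1 -0.0119 -0.002 0 0 0 -4;1 -0.024 -0.0032 0 0 0 -8;1 -0.0422 -0.0034 0 0 0 -14;1 -0.0602 -0.0017 0 0 0 -20;1 -0.0781 0.0019 0 0 0 -26;1 -0.0954 0.0073 0 0 0 -32;1 -0.1037 0.0107 0 0 0 -35;1 -0.1037 0.0107 0 0 0 -35;1 -0.1037 0.0107 0 0 0 -35"
}}

```text
time_s: 42.82
eef_pos: [0.5525, 0.0971, 0.1242]
eef_rot: [0.0, 0.048, 0.999, -0.002]
wrist_force: [-3.2, -9.5, 8.9]
opening: 0.095
grasp_force: 60.3
```

{"op": "servo_tool", "data": {
  "series": "1 -0.0119 -0.002 0 0 0 -4;1 -0.0195 -0.0029 0 0 0 -6.5;1 -0.027 -0.0034 0 0 0 -9;1 -0.034 -0.0036 0 0 0 -11.3;1 -0.036 -0.0036 0 0 0 -11.3;1 -0.038 -0.0036 0 0 0 -11.3;1 -0.038 -0.0036 0 0 0 -11.3;1 -0.038 -0.0036 0 0 0 -11.3"
}}

```text
time_s: 43.48
eef_pos: [0.585, 0.0907, 0.124]
eef_rot: [-0.005, -0.051, 0.999, -0.001]
wrist_force: [-22.3, -9.2, 21.0]
opening: 0.095
grasp_force: 61.9
```

{"op": "servo_tool", "data": {
  "series": "1 0.002 0 0 0 0 0;0.5 0.002 0 0 0 0 0;-1 0.002 0 0 0 0 0;-1 0.002 0 0 0 0 0;-1 0.002 0 0 0 0 0;-1 0.002 0 0 0 0 0;-1 0.002 0 0 0 0 0;-1 0.002 0 0 0 0 0;-1 0.002 0 -0.03 0 0 0;-1 0.002 0 -0.07 0 0 0;-1 0.002 0 -0.11 0 0 0;-1 0.002 0 -0.15 0 0 0"
}}

```text
time_s: 44.48
eef_pos: [0.5866, 0.0923, 0.2748]
eef_rot: [-0.001, -0.051, 0.999, 0.0]
wrist_force: [1.1, -0.2, 0.7]
opening: 0.999
grasp_force: 0.0
```

{"op": "servo_tool", "data": {
  "series": "-1 0.04 0.02 -0.04 0 0 0;-1 0.08 0.04 -0.06 0 0 0;-1 0.11 0.06 -0.06 0 0 0;-1 0.11 0.06 -0.06 0 0 0;-1 0.11 0.06 -0.06 0 0 0"
}}

```text
time_s: 44.9
eef_pos: [0.4694, 0.1425, 0.3355]
eef_rot: [0.001, -0.052, 0.999, 0.0]
wrist_force: [0.1, 0.5, 0.2]
opening: 1.002
grasp_force: 0.0
```

Run:
```python
from tins import *
w,P=tins();z=P[...,2]
d=P[...,:2]-[.6091,.1851]
ex=np.array([.9949,.1008]);ey=np.array([-.1008,.9949]);s=d@ex;t=d@ey
for a,b in((-.1,-.06),(-.05,0),(0,.06)):
    m=(z>.06)&(z<.13)&(np.abs(s)<.02)&(t>a)&(t<b);print('face',a,m.sum(),np.median(s[m]))
m=(z>.1)&(z<.1228)&(s>.02)&(s<.09)&(np.abs(t+.015)<.06);print('drawer stuff',m.sum(),(s[m].min()))
m=(z>.112)&(z<.12)&(s>.015)&(s<.06)&(np.abs(t+.0165)<.005);print('pull front s',s[m].min() if m.any() else None)
cv2.imwrite('pics/w8.png',cv2.resize(w['img'][:,:,::-1],(768,576)))
```

```text
t 44.9 tcp [0.4694 0.1425 0.3355] yaw -174.03 tilt [0.0029 0.0008] op 1.002
table [ 0.3538 -0.2576] tool xy [ 0.1566 -0.3858] r 0.0338 n 200 z 0.0522
table [ 0.5551 -0.1707] tool xy [-0.0527 -0.3204] r 0.0274 n 159 z 0.0522
table [ 0.6683 -0.2502] tool xy [-0.157  -0.4113] r 0.0606 n 209 z 0.0517
table [ 0.6565 -0.1575] tool xy [-0.1549 -0.3178] r 0.0398 n 558 z 0.0545
drawer [0.5969 0.1713] tool xy [-0.1298  0.0154] r 0.0784 n 392 z 0.1192
face -0.1 724 -0.00023810286866468117
face -0.05 921 0.00018353676854537183
face 0 1090 0.00017259125048804647
drawer stuff 1856 0.03131944715396473
pull front s 0.03131944715396473
```

View pics/w8.png

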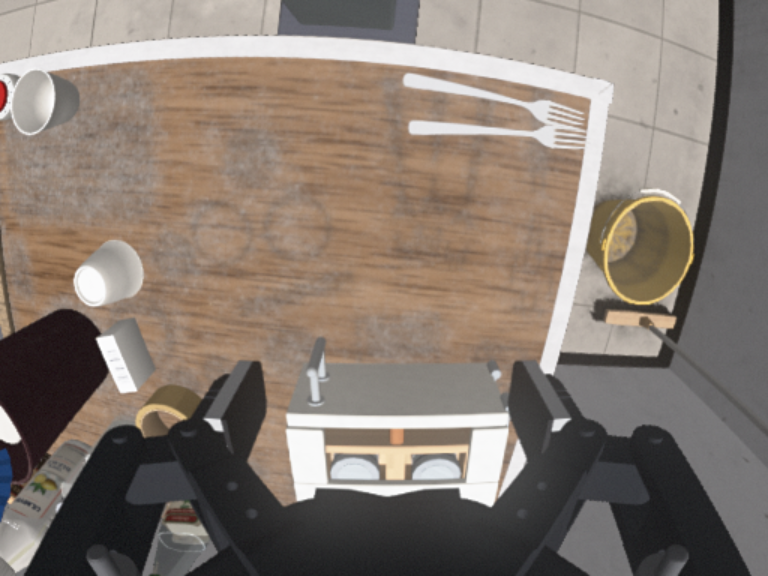

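The door face is flush with its original shut line to within 0.3 mm, the drawer is home, and the cups and carton are in place.

```bash
python3 -c "
from bench import ctrl
print(ctrl.hand_in())"
```

```text
the job is handed in; nothing more can be done
None
```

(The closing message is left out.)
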